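Lock a jar into the shaker

TASK

Slide the amber jar along the shaker's deck, without lifting or tipping it, until it rests in the V-shaped back stop. Then swing the yellow gate fully closed across it, so that the gate's end sits in the steel fork, and last put the red-knobbed pin from its blue block down through fork and gate until it is fully home. Let go of everything and leave the other things where they stand.

Things in the scene. Friction and masses are not known exactly. Their poses are not given: they have to be found in the camera images.
- shaker: low white laboratory shaker with a black deck, 270 x 300 mm, fixed to the table; origin at the centre of its underside; its deck (top) is 50 mm above that. Its z is up; along its +y the jar slides into the bay; its V-shaped aluminium back stop (34 mm above the deck, each face 30 degrees from shaker y, about 100 mm wide at its mouth) is at the +y end, the steel fork at its -x side and the gate's hinge at its +x side. The table is at height 0.
- bay (a point): point on the deck over which the jar's centre stands when the jar touches both faces of the V-shaped back stop; 55 mm to shaker +y of the closed gate's centre line, 80 mm to shaker +x of the fork hole and 70 mm to shaker -x of the hinge
- gate (a joint): angle of the yellow gate, rad: 0 = closed (against its end stop, the eye at its end between the fork's lugs, under its hole), grows as the gate swings out towards shaker -y, up to 2.2; it stays where it is left (about 0.06 N m of friction, no spring, no snap)
- gate_hinge (a point): the gate's vertical hinge axis, at the mid-height of the gate bar (45 mm above the deck). Closed, the gate runs from here along shaker -x; at angle a it points along (-cos a, -sin a) in the shaker's x, y
- gate_bar (a point): point on the gate bar's centre line, 100 mm from the hinge; the bar is 14 mm thick, 20 mm high (35 to 55 mm above the deck) and ends in an eye (18 mm hole, 34 mm wide) 150 mm from the hinge, 170 mm over all
- fork_hole (a point): centre of the mouth of the 15 mm vertical hole in the steel fork's upper lug, on its top face, 68 mm above the deck. The lugs are 36 x 38 mm and 12 mm thick, with 22 mm between them for the gate's eye; the lower lug has an equal hole in line; nothing is in the way below. A column stands behind them, up to the same height, at shaker +y
- jar_mid (a point): amber jar with white cap, 76 mm across, 90 mm tall, standing on the deck, about 0.35 kg; the point is its centre, 45 mm above its foot. Its mass varies; sliding it takes about 2 to 6 N, more once it rubs on one face of the stop
- pin_knob (a point): centre of the round red knob (24 mm across, 42 mm tall with a 30 mm flange 5 mm thick at its foot) of the steel locking pin. The point is 86 mm above the pin's foot, 18 mm below the knob's top, 24 mm above the flange's underside; the flange stops the pin when fully in. Pin z runs from foot to knob
- pin_tip (a point): foot of the locking pin: shank 12 mm thick, 62 mm long below the flange, its last 14 mm tapering to 5 mm; the pin weighs about 0.09 kg. Parked upright, the foot is 32 mm deep in the blue block
- pin_block: blue block 80 x 80 x 40 mm, fixed to the table, in whose central 14.5 mm hole the pin is parked; origin under its centre
- green_bottle_mid (a point): small green bottle, 44 mm across, 75 mm tall, standing on the shaker deck behind the bay (bystander); the point is its centre
- beaker: clear glass beaker, 76 mm across, 95 mm tall (bystander); origin under its centre
- flask: clear conical flask, 88 mm across, 118 mm tall (bystander); origin under its centre
- spatula: spatula lying on the table, 180 mm long (bystander)
- wash_bottle: white bottle with blue cap, 68 mm across, 150 mm tall (bystander); origin under its centre
- cork_ring: cork ring lying flat, 100 mm across, 25 mm tall (bystander); origin under its centre
Things that resemble listed ones, but are neither listed nor needed, are in the scene too. What is meant by the part that bears pin_knob is not purple, and is the smaller of those in its own colour.

How it is judged:
By the outcome, as a careful person would: the job done as asked, in the order asked, and still so for the second after the job is handed in, with the robot touching nothing.
It also fails if it takes over 72 s, if anything falls off the work surface, if the arm or the gripper's body presses on something with over 40 N, if the wrist force passes 120 N, or if a joint passes its speed limit or range.

ROBOT

A 7-joint arm with a two-finger parallel gripper is mounted at the origin on the work surface. World frame = base frame: x ahead of the robot, y to its left, z up, the work surface at z = 0. Lengths are in m, angles in rad, forces in N, time in s.
With the tool pointing down it reaches from about 0.4 to 0.85 m from the base axis. Payload 10.4 kg.
Tool frame: the origin (TCP) lies at the very end of the fingers, on their centre line; the grasp point (between the pads) lies 19 mm behind it; x points along the fingers, z is the direction in which the jaws open and shut, and the axes are right-handed (so a half turn about x gives the same grasp; the last joint's range is limited). The gripper opens to 85 mm and grips with 20 to 120 N. Pads are 22 mm wide; open, the fingers measure 114 mm over their backs; the gripper's body (76 mm by 85 mm) begins 54 mm behind the grasp point. The pads swing forward as they close: fully open they stand 13 mm farther back than shut.
Start: joints at [1.283, 0.332, -0.065, 1.46, 0.022, 1.35, -0.088], TCP at [0.164, -0.603, 0.208] pointing down, gripper open.
Joint ranges: [-2.6, 2.6], [-0.5, 2.12], [-1.47, 1.34], [0.16, 2.42], [-1.27, 4.41], [0.06, 2.06], [-2.6, 2.6]. Speed limits (rad/s): [2.22, 2.22, 2.79, 2.79, 3.14, 3.14, 3.14].

INTERFACE

Orientations are given as a unit quaternion [x, y, z, w].
In Python, from workcell import readout, camera, manip gives the robot as it stands.
- The arm moves only by the shell command python3 -m inch 'ROWS' [FORCE]. ROWS is JSON, a list of rows, each a list of 3 entries, a list of its own where there are three numbers: the turn, a rotation vector about the tool's x, y, z in degrees, then the shift along the tool's x, y, z in mm, then the closure, from 0 (fully open) to 1 (shut). In form: [[[wx, wy, wz], [dx, dy, dz], hand], ...]. A call has 1 to 10 rows; each row is the pose to reach, as a shift and turn from the pose measured when the call began, along the tool's axes at that moment; what a row does not reach only later rows make up. A row lasts 1/8 s, in which the tool goes at most 62.5 mm and 10.7 degrees, less where a joint would pass 70% of its speed; a pose out of reach is approached as far as the arm can. A call with a gripper value outside its range is refused whole. The fingers move at their own pace and stop on an object; FORCE is the grip in N (left out, the last holds). Time passes only in rows, so rows that repeat a pose let the fingers close. It gives the time, the measured TCP pose, the force and the opening at its end, in the units of the state.
- readout.get_obs(): the state, without advancing time (a new reading comes with each control period).
- camera(name): name is "side" or "top"; returns a dict with "pixels" (384x512x3 uint8, red, green, blue), "range_z" (384x512 float32, m along the optical axis (not along the pixel's ray), 0 where there is no reading), "intrinsics" (3x3 intrinsics, pixels), "extrinsics" (4x4, takes a point from world to camera coordinates). Camera axes: x right, y down, z forward; pixel columns grow to the right and rows downward; lengths in m; the calibration is good to about 2 mm. A picture is of the moment at which its call begins.
- manip.hand_in(): hands the job in, once; it reports no verdict.
The state is a dict: "clock": time; "joint_pos": joint angles; "joint_velocities": joint speeds; "tau": joint torques, N m; "position": TCP position; "ee_rot": TCP orientation; "ft_force": force on the tool from outside, world axes, zero at the start; "torque": the same for the moment, N m; "grip_width": opening from 0.0 (shut) to 1.0 (fully open).
Only numpy, scipy, OpenCV 4.12 (cv2) and the standard library are available. Lean on these libraries where they do the work, as an engineer would, in place of code of your own. Each camera call takes 0.05 s, during which the arm holds its last target.

## Working session

There is one attempt and no reset: what is moved stays moved. The work goes in short steps, Python scripts to look and compute and a shell command to move; the robot and the scene stay as the last step left them, time stands still between calls to the robot, and variables do not carry over. Pictures are saved under pics/ and viewed, and the job is handed in when it is done.

```bash
ls; mkdir -p pics; cat > h.py <<'E'
import numpy as np, cv2
from workcell import readout, camera, manip
def shot(n,tag):
    c=camera(n); cv2.imwrite(f'pics/{tag}.png',c['pixels'][:,:,::-1]); np.savez(f'pics/{tag}.npz',**c); return c
def load(tag): return dict(np.load(f'pics/{tag}.npz'))
def ray(c,u,v):
    K=c['intrinsics'];T=c['extrinsics'];R=T[:3,:3];t=T[:3,3]
    d=R.T@np.linalg.inv(K)@np.array([u,v,1.]);return -R.T@t,d
def onz(c,u,v,z):
    o,d=ray(c,u,v);return o+d*(z-o[2])/d[2]
def pt(c,u,v):
    o,d=ray(c,u,v);return o+d*c['range_z'][int(v),int(u)]
def proj(c,p):
    T=c['extrinsics'];q=T[:3,:3]@np.array(p)+T[:3,3];q=c['intrinsics']@q;return q[:2]/q[2]
def cloud(c):
    K=c['intrinsics'];T=c['extrinsics'];z=c['range_z'];v,u=np.mgrid[:z.shape[0],:z.shape[1]]
    P=np.stack([(u-K[0,2])/K[0,0]*z,(v-K[1,2])/K[1,1]*z,z],-1)
    return (P-T[:3,3])@T[:3,:3]
E
python3 - <<'E'
from h import *
a=shot('side','s0');b=shot('top','t0')
for c in (a,b):
    T=c['extrinsics'];print(c['intrinsics'],-T[:3,:3].T@T[:3,3],T[2,:3])
print(readout.get_obs())
E
```

```text
pics
[[474.17090142   0.         254.88676758]
 [  0.         474.17090142 198.60513128]
 [  0.           0.           1.        ]] [ 0.51189832 -1.07382411  0.93748682] [ 0.05976826  0.77434045 -0.62994018]
[[403.42754669   0.         260.45430753]
 [  0.         403.42754669 192.33518018]
 [  0.           0.           1.        ]] [ 0.48873401 -0.05980329  1.18722559] [ 0.09880444  0.02518995 -0.99478799]
{'clock': 0.1, 'joint_pos': array([ 1.2834099 ,  0.33282895, -0.06467431,  1.4608521 ,  0.0215895 ,
        1.34989171, -0.08854256]), 'joint_velocities': array([ 4.89439680e-06, -7.85700545e-04, -7.68643167e-04, -2.21267287e-03,
       -1.47446103e-03,  1.21575958e-03, -5.51766896e-04]), 'tau': array([ 7.50000581e-04, -6.26746845e+01,  4.86307754e-02, -3.92434108e+01,
        1.61647762e-02,  7.03673039e-03,  1.52389589e-05]), 'position': array([ 0.16345465, -0.60287353,  0.20768528]), 'ee_rot': array([ 0.42989529,  0.56198942, -0.42937467,  0.56124444]), 'ft_force': array([-0.27889463, -0.07391501, -0.57393588]), 'torque': array([-0.01658143,  0.01175008,  0.01467195]), 'grip_width': 0.9978559304951856}
```

View pics/s0.png

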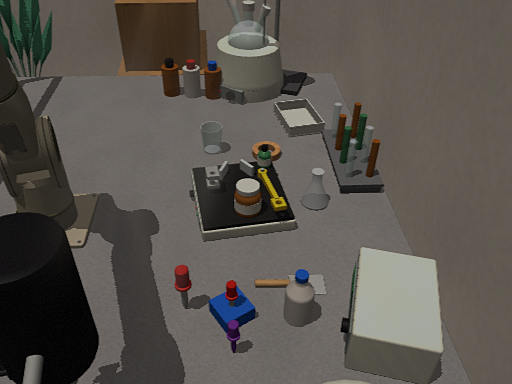

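View pics/t0.png

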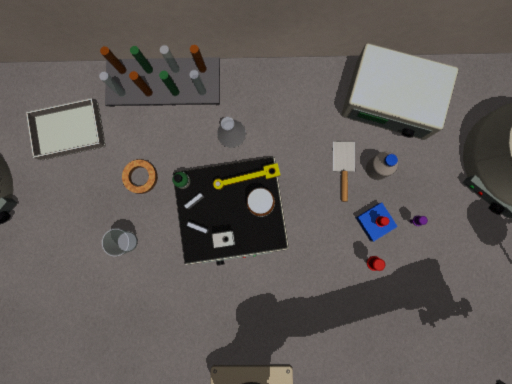

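```bash
python3 - <<'E'
from h import *
a=load('s0');b=load('t0')
cv2.imwrite('pics/s0z.png',cv2.resize(a['pixels'][145:245,180:310,::-1],None,fx=6,fy=6,interpolation=cv2.INTER_CUBIC))
cv2.imwrite('pics/t0z.png',cv2.resize(b['pixels'][150:270,165:295,::-1],None,fx=5,fy=5,interpolation=cv2.INTER_CUBIC))
cv2.imwrite('pics/t0p.png',cv2.resize(b['pixels'][180:280,340:440,::-1],None,fx=5,fy=5,interpolation=cv2.INTER_CUBIC))
E
```

```text
(no output)
```

View pics/s0z.png

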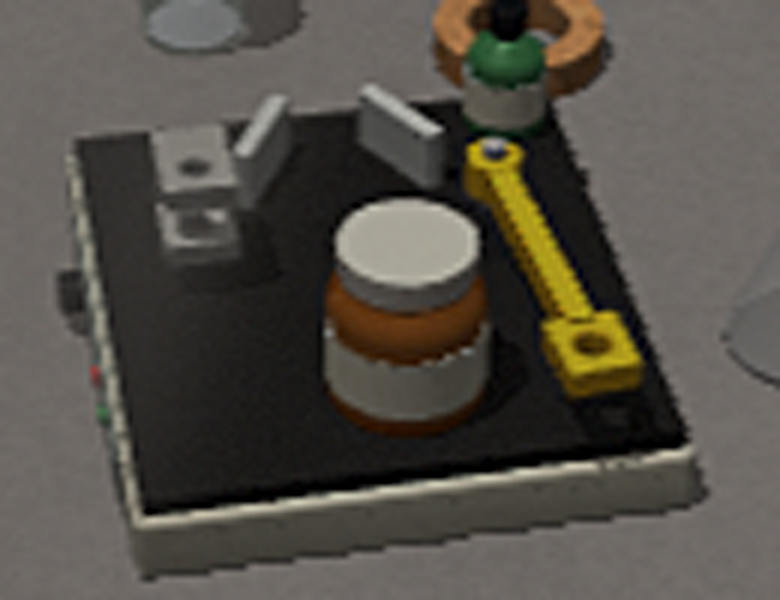

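View pics/t0z.png

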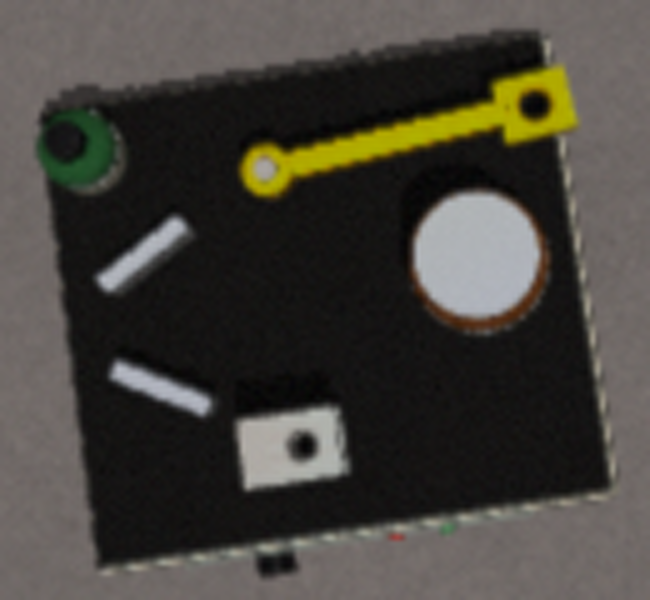

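View pics/t0p.png

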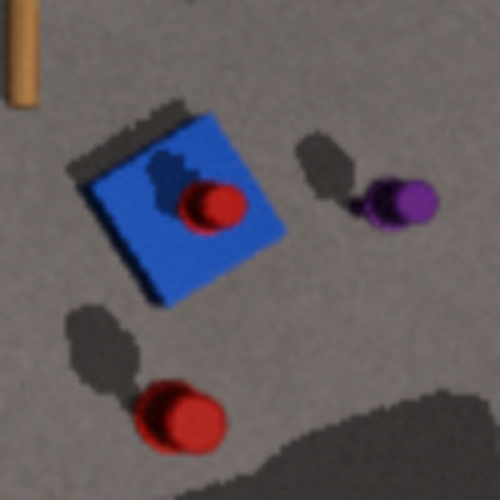

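```bash
cat >> h.py <<'E'
def tri(c1,p1,c2,p2):
    o1,d1=ray(c1,*p1);o2,d2=ray(c2,*p2);d1=d1/np.linalg.norm(d1);d2=d2/np.linalg.norm(d2)
    A=np.stack([d1,-d2],1);s=np.linalg.lstsq(A,o2-o1,rcond=None)[0]
    a=o1+d1*s[0];b=o2+d2*s[1];return (a+b)/2,np.linalg.norm(a-b)
E
python3 - <<'E'
from h import *
np.set_printoptions(precision=4,suppress=True)
a=load('s0');b=load('t0')
S=lambda x,y:((x+.5)/6-.5+180,(y+.5)/6-.5+145)
T=lambda x,y:((x+.5)/5-.5+165,(y+.5)/5-.5+150)
for n,t,s,z in [('fork',(302,445),(196,166),.118),('hinge',(264,168),(495,150),.105),('eye',(536,104),(592,345),.105),('cap',(478,254),(408,245),.140)]:
    print(n,tri(b,T(*t),a,S(*s)),'top@z',onz(b,*T(*t),z),'side@z',onz(a,*S(*s),z),pt(b,*T(*t)))
for n,t in [('c++',(45,110)),('c-+',(100,568)),('c--',(612,490)),('c+-',(545,38))]:
    print(n,onz(b,*T(*t),.05))
for n,t in [('v1',(188,232)),('v1b',(100,285)),('v2',(210,410)),('v2b',(115,368))]:
    print(n,onz(b,*T(*t),.084))
# masks: jar cap centroid, red knob, blue
hsv=cv2.cvtColor(b['pixels'],cv2.COLOR_RGB2HSV)
P=cloud(b)
red=(((hsv[...,0]<6)|(hsv[...,0]>174))&(hsv[...,1]>150)&(hsv[...,2]>60)).astype(np.uint8)
n,l,st,ce=cv2.connectedComponentsWithStats(red)
for i in range(1,n):
    if st[i,4]>20:
        p=P[l==i];print('red',st[i],ce[i],p[:,2].max(), 'topc',p[p[:,2]>p[:,2].max()-.006].mean(0))
blue=((abs(hsv[...,0].astype(int)-112)<10)&(hsv[...,1]>150)&(hsv[...,2]>60)).astype(np.uint8)
n,l,st,ce=cv2.connectedComponentsWithStats(blue)
for i in range(1,n):
    if st[i,4]>20:
        cn=cv2.findContours((l==i).astype(np.uint8),0,2)[0][0];r=cv2.minAreaRect(cn);print('blue',st[i],r,[onz(b,*q,.04) for q in cv2.boxPoints(r)],onz(b,*r[0],.04))
E
```

```text
fork (array([0.4727, 0.0618, 0.118 ]), np.float64(0.0007510518703382185)) top@z [0.4731 0.0618 0.118 ] side@z [0.4723 0.0618 0.118 ] [0.4721 0.0694 0.0511]
hinge (array([0.6215, 0.0838, 0.1074]), np.float64(0.000771607832926492)) top@z [0.6222 0.0841 0.105 ] side@z [0.6215 0.0872 0.105 ] [0.6216 0.0835 0.1099]
eye (array([ 0.6557, -0.0636,  0.1009]), np.float64(0.0010856597693934995)) top@z [ 0.6556 -0.0636  0.105 ] side@z [ 0.6545 -0.0686  0.105 ] [ 0.6645 -0.0638  0.0474]
cap (array([ 0.5715, -0.0324,  0.1381]), np.float64(0.0005515721360757278)) top@z [ 0.5716 -0.0325  0.14  ] side@z [ 0.5711 -0.0349  0.14  ] [ 0.5717 -0.0324  0.1391]
c++ [0.6638 0.2174 0.05  ]
c-+ [0.4045 0.1828 0.05  ]
c-- [ 0.446 -0.104  0.05 ]
c+- [ 0.7022 -0.0693  0.05  ]
v1 [0.5897 0.1289 0.084 ]
v1b [0.5609 0.1773 0.084 ]
v2 [0.4919 0.1161 0.084 ]
v2b [0.5152 0.1685 0.084 ]
red [376 217  13   9  73] [382.6301 220.9589] 0.11534008520505873 topc [ 0.5178 -0.3582  0.1124]
red [367 256  18  15 171] [376.2515 263.8304] 1.1872255918518033 topc [ 0.4887 -0.0598  1.1872]
blue [385 154  13  12 111] ((391.0000305175781, 159.50003051757812), (10.733126640319824, 11.180338859558105), 63.43495178222656) [array([ 0.7002, -0.3838,  0.04  ]), array([ 0.7144, -0.4128,  0.04  ]), array([ 0.6864, -0.4253,  0.04  ]), array([ 0.6723, -0.3964,  0.04  ])] [ 0.6933 -0.4046  0.04  ]
blue [358 203  39  38 703] ((376.8470764160156, 221.188232421875), (29.604848861694336, 28.531097412109375), 57.52880859375) [array([ 0.5318, -0.3026,  0.04  ]), array([ 0.5746, -0.3717,  0.04  ]), array([ 0.5038, -0.4135,  0.04  ]), array([ 0.4615, -0.3448,  0.04  ])] [ 0.5178 -0.3582  0.04  ]
```

```bash
cat >> h.py <<'E'
from scipy.spatial.transform import Rotation as Ro
ex=np.array([.9898,.1426,0]);ey=np.array([-.1426,.9898,0])
np.set_printoptions(precision=4,suppress=True)
def to(p,z=None,tilt=0,ax=None):
    """shift/turn in tool axes to TCP target p; z = world dir of tool z (tool x down)"""
    o=readout.get_obs();R=Ro.from_quat(o['ee_rot'])
    print('t',o['clock'],'pos',o['position'],'F',o['ft_force'],'w',o['grip_width'])
    print('axes x,y,z:',R.as_matrix().T.round(3).tolist())
    print('shift mm',(R.inv().apply(np.array(p)-o['position'])*1000).round(1))
    if z is not None:
        for s in (1,-1):
            zz=s*np.array(z,float);zz/=np.linalg.norm(zz);x=np.array([0,0,-1.])
            if ax is not None: x=Ro.from_rotvec(np.array(ax)*np.radians(tilt)).apply(x); zz=zz-x*(zz@x);zz/=np.linalg.norm(zz)
            M=np.stack([x,np.cross(zz,x),zz],1)
            print('turn deg',np.degrees((R.inv()*Ro.from_matrix(M)).as_rotvec()).round(1))
E
python3 - <<'E'
from h import *
b=load('t0')
# fingers target: behind jar along -ey by 38+15+20
jar=np.array([.5716,-.0325,0]);bay=np.array([.5444,.128,0])
print((bay-jar)@ex,(bay-jar)@ey)
st=jar-ey*.085+[0,0,.2]
print(st)
to(st,ey); to(st,ex)
P=cloud(b)
for n,(u,v) in dict(flask=(231,132),wash=(386,165),bigred=(376,264),purple=(421,220)).items(): print(n,P[v,u])
E
```

```text
-0.004035260000000001 0.16274162
[ 0.5837 -0.1166  0.2   ]
t 0.1 pos [ 0.1635 -0.6029  0.2077] F [-0.2789 -0.0739 -0.5739] w 0.9978559304951856
axes x,y,z: [[-0.0, 0.001, -1.0], [0.965, 0.262, -0.0], [0.262, -0.965, -0.001]]
shift mm [   8.1  532.9 -359.3]
turn deg [-173.    -0.    -0.1]
turn deg [ 7.  -0.1  0. ]
t 0.1 pos [ 0.1635 -0.6029  0.2077] F [-0.2789 -0.0739 -0.5739] w 0.9978559304951856
axes x,y,z: [[-0.0, 0.001, -1.0], [0.965, 0.262, -0.0], [0.262, -0.965, -0.001]]
shift mm [   8.1  532.9 -359.3]
turn deg [-83.   -0.1  -0.1]
turn deg [97.  -0.1  0.1]
flask [0.7709 0.0502 0.0752]
wash [ 0.6632 -0.3647  0.1272]
bigred [ 0.4066 -0.3262  0.1399]
purple [ 0.5182 -0.4558  0.11  ]
```

```bash
python3 -m inch '[[[0,0,0],[0,48,-33],1],[[0,0,0],[0,98,-66],1],[[0,0,0],[0,148,-100],1],[[1,0,0],[0,198,-134],1],[[2,0,0],[0,248,-168],1],[[3,0,0],[0,298,-201],1],[[4,0,0],[2,348,-235],1],[[5,0,0],[4,398,-269],1],[[6,0,0],[6,448,-303],1],[[7,0,0],[8,498,-337],1]]'; python3 - <<'E'
from h import *
jar=np.array([.5716,-.0325,0])
to(jar-ey*.09+[0,0,.15],-ey,12,ex)
E
```

```text
clock: 1.35
position: [0.5568, -0.1458, 0.1999]
ee_rot: [0.464, 0.535, -0.463, 0.534]
ft_force: [0.3, -1.0, -0.2]
grip_width: 0.0
t 1.35 pos [ 0.5568 -0.1458  0.1999] F [ 0.3312 -1.0168 -0.2167] w 0.0003834372102678876
axes x,y,z: [[-0.001, 0.001, -1.0], [0.99, 0.141, -0.0], [0.141, -0.99, -0.001]]
shift mm [ 49.9  30.8 -20.1]
turn deg [-0.1 11.9  0. ]
turn deg [178.9   0.  -18.7]
```

```bash
python3 -m inch '[[[0,5,0],[10,31,-5],1],[[0,12,0],[40,31,-16],1],[[0,12,0],[80,31,-20],1],[[0,12,0],[120,31,-20],1],[[0,12,0],[132,31,-20],1],[[0,12,0],[132,31,-20],1]]'; python3 - <<'E'
from h import *
bay=np.array([.5444,.128,0])
shot('side','s1');shot('top','t1')
to(bay-ey*.052+[0,0,.068])
E
```

```text
clock: 2.1
position: [0.5844, -0.1214, 0.0679]
ee_rot: [0.509, 0.588, -0.412, 0.475]
ft_force: [0.5, 0.7, -0.9]
grip_width: -0.001
t 2.2 pos [ 0.5855 -0.1217  0.0696] F [ 0.1395 -0.0218  0.3335] w -0.0007219061690578757
axes x,y,z: [[-0.028, 0.206, -0.978], [0.99, 0.141, 0.002], [0.138, -0.968, -0.208]]
shift mm [  43.4   -5.4 -196.3]
```

View pics/s1.png

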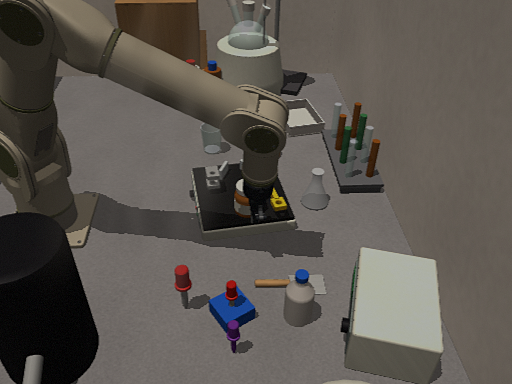

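View pics/t1.png

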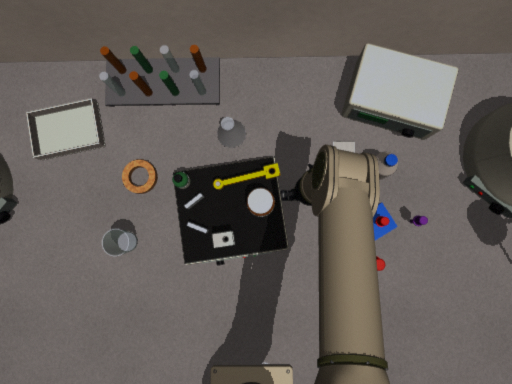

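```bash
python3 -m inch '[[[0,0,0],[3,0,-14],1],[[0,0,0],[5,0,-26],1],[[0,0,0],[8,-1,-37],1],[[0,0,0],[10,-1,-49],1],[[0,0,0],[13,-1,-62],1],[[0,0,0],[16,-2,-75],1],[[0,0,0],[19,-2,-88],1],[[0,0,0],[21,-3,-101],1],[[0,0,0],[24,-3,-114],1],[[0,0,0],[24,-3,-114],1]]'; python3 - <<'E'
from h import *
bay=np.array([.5444,.128,0])
shot('side','s2');shot('top','t2')
to(bay-ey*.052+[0,0,.068])
E
```

```text
clock: 3.45
position: [0.5656, -0.0047, 0.0697]
ee_rot: [0.509, 0.588, -0.411, 0.476]
ft_force: [0.6, -0.6, -0.5]
grip_width: 0.003
t 3.55 pos [ 0.5658 -0.0062  0.0696] F [ 0.5611 -0.7965 -0.1528] w -0.002873584316522866
axes x,y,z: [[-0.029, 0.207, -0.978], [0.99, 0.142, 0.001], [0.139, -0.968, -0.209]]
shift mm [ 19.   -2.1 -81.7]
```

View pics/t2.png

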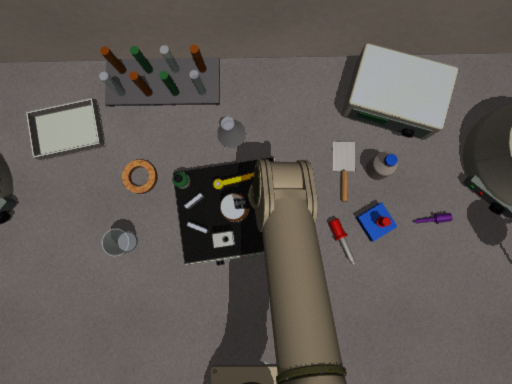

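View pics/s2.png

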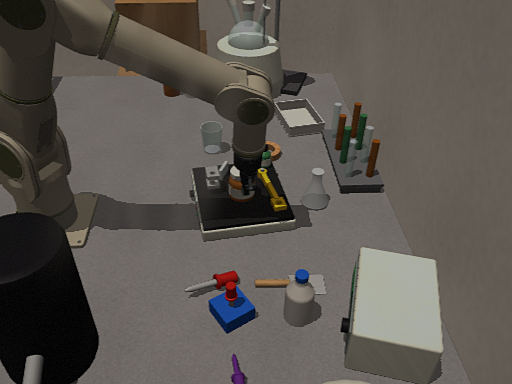

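```bash
python3 -m inch '[[[0,0,0],[3,0,-12],1],[[0,0,0],[5,-1,-24],1],[[0,0,0],[8,-1,-36],1],[[0,0,0],[10,-1,-46],1],[[0,0,0],[12,-2,-54],1],[[0,0,0],[13,-2,-60],1],[[0,0,0],[14,-2,-64],1],[[0,0,0],[14,-2,-64],1]]'; python3 - <<'E'
from h import *
bay=np.array([.5444,.128,0])
a=shot('side','s3');b=shot('top','t3')
to(bay-ey*.052+[0,0,.068])
print('bay cap px',proj(b,bay+[0,0,.14]),proj(a,bay+[0,0,.14]))
cv2.imwrite('pics/t3z.png',cv2.resize(b['pixels'][150:270,165:295,::-1],None,fx=5,fy=5,interpolation=cv2.INTER_CUBIC))
cv2.imwrite('pics/s3z.png',cv2.resize(a['pixels'][145:245,180:310,::-1],None,fx=6,fy=6,interpolation=cv2.INTER_CUBIC))
E
```

```text
clock: 4.55
position: [0.5543, 0.0588, 0.0691]
ee_rot: [0.509, 0.587, -0.412, 0.475]
ft_force: [0.7, -2.6, 1.8]
grip_width: -0.004
t 4.65 pos [0.5543 0.0586 0.069 ] F [ 0.2788 -1.1945  1.2019] w 0.0004340302101895101
axes x,y,z: [[-0.029, 0.207, -0.978], [0.99, 0.142, 0.0], [0.139, -0.968, -0.209]]
shift mm [  4.8   0.1 -17.5]
bay cap px [198.7585 211.3833] [235.9607 152.9231]
```

View pics/t3z.png

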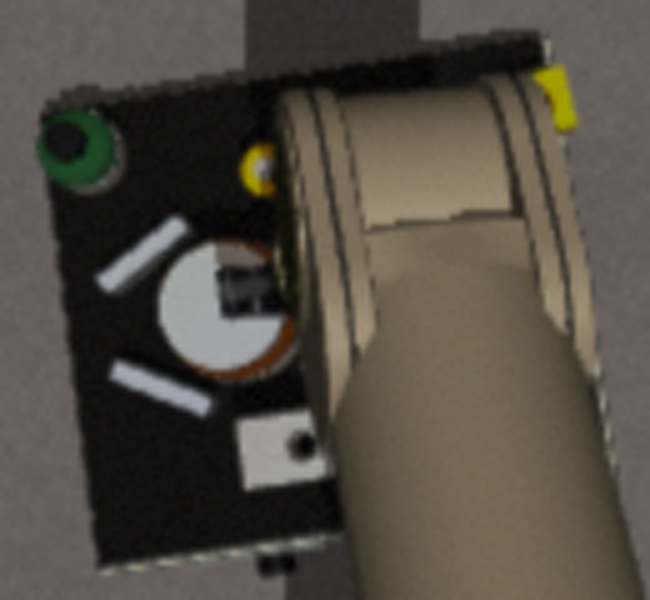

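View pics/s3z.png

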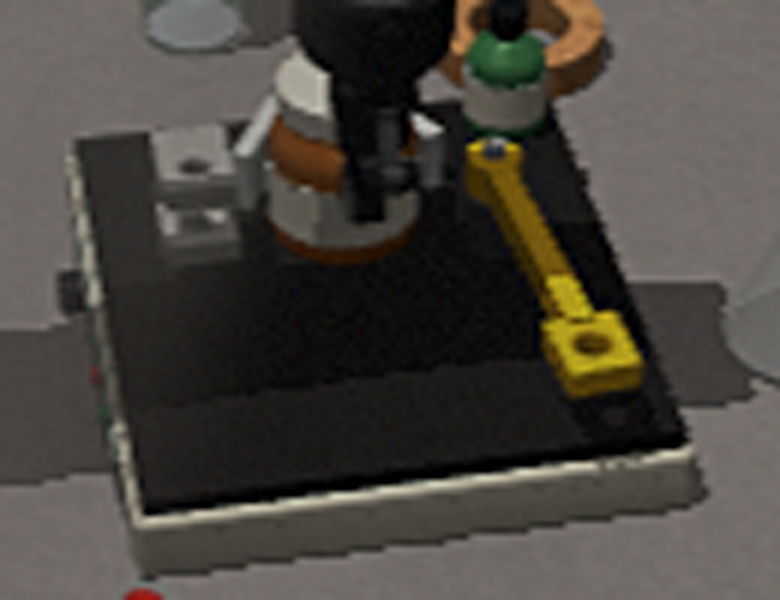

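```bash
python3 -m inch '[[[0,0,0],[1,0,-6],1],[[0,0,0],[3,0,-12],1],[[0,0,0],[4,0,-17],1],[[0,0,0],[4,0,-20],1],[[0,0,0],[5,0,-22],1],[[0,0,0],[5,0,-22],1]]'; python3 - <<'E'
from h import *
bay=np.array([.5444,.128,0])
b=shot('top','t4')
to(bay-ey*.043+[0,0,.068])
cv2.imwrite('pics/t4z.png',cv2.resize(b['pixels'][150:270,165:295,::-1],None,fx=5,fy=5,interpolation=cv2.INTER_CUBIC))
E
```

```text
clock: 5.4
position: [0.5514, 0.0807, 0.0689]
ee_rot: [0.51, 0.587, -0.412, 0.475]
ft_force: [2.1, -4.1, 3.9]
grip_width: -0.0
t 5.45 pos [0.5514 0.0807 0.0689] F [ 1.5851 -4.3694  3.8874] w 0.0010716866185725134
axes x,y,z: [[-0.029, 0.207, -0.978], [0.99, 0.142, 0.001], [0.139, -0.968, -0.209]]
shift mm [ 1.8 -0.2 -4.5]
```

View pics/t4z.png

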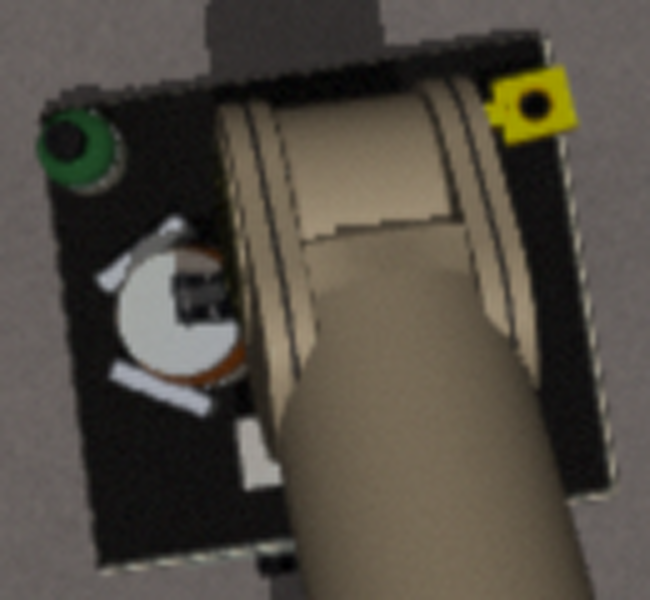

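```bash
python3 -m inch '[[[0,0,0],[1,0,-2],1],[[0,0,0],[1,1,-4],1],[[0,0,0],[1,1,-5],1],[[0,0,0],[1,1,-6],1],[[0,0,0],[1,1,-6],1]]'; python3 - <<'E'
from h import *
bay=np.array([.5444,.128,0])
b=shot('top','t5')
to(bay-ey*.043+[0,0,.068])
cv2.imwrite('pics/t5z.png',cv2.resize(b['pixels'][150:270,165:295,::-1],None,fx=5,fy=5,interpolation=cv2.INTER_CUBIC))
E
```

```text
clock: 6.08
position: [0.5539, 0.0844, 0.07]
ee_rot: [0.511, 0.585, -0.412, 0.477]
ft_force: [7.0, -10.5, 7.4]
grip_width: -0.005
t 6.125 pos [0.5539 0.0843 0.07  ] F [  6.3407 -11.4917   7.0086] w 0.004317770494248926
axes x,y,z: [[-0.024, 0.205, -0.978], [0.99, 0.138, 0.005], [0.136, -0.969, -0.206]]
shift mm [ 2.3 -3.2 -1.2]
```

View pics/t5z.png

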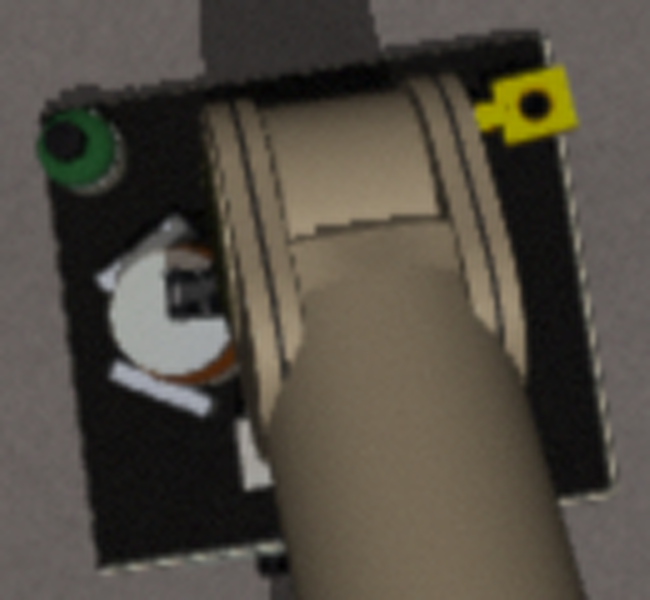

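```bash
python3 -m inch '[[[0,0,0],[0,-1,6],1],[[0,0,0],[0,-2,12],1],[[0,0,0],[0,-10,12],1],[[0,0,0],[0,-14,12],1],[[0,0,0],[0,-14,12],1]]'; python3 - <<'E'
from h import *
bay=np.array([.5444,.128,0])
b=shot('top','t6');a=shot('side','s6')
to(bay-ey*.043-ex*.009+[0,0,.069])
cv2.imwrite('pics/t6z.png',cv2.resize(b['pixels'][150:270,165:295,::-1],None,fx=5,fy=5,interpolation=cv2.INTER_CUBIC))
cv2.imwrite('pics/s6z.png',cv2.resize(a['pixels'][145:245,180:310,::-1],None,fx=6,fy=6,interpolation=cv2.INTER_CUBIC))
E
```

```text
clock: 6.75
position: [0.5412, 0.0711, 0.0675]
ee_rot: [0.511, 0.585, -0.412, 0.477]
ft_force: [0.3, -0.8, -0.0]
grip_width: -0.002
t 6.85 pos [0.5417 0.071  0.0676] F [-0.4151  0.0457  0.2833] w -0.0009849472739856555
axes x,y,z: [[-0.024, 0.205, -0.978], [0.99, 0.139, 0.005], [0.137, -0.969, -0.206]]
shift mm [  1.3   1.8 -13.1]
```

View pics/t6z.png

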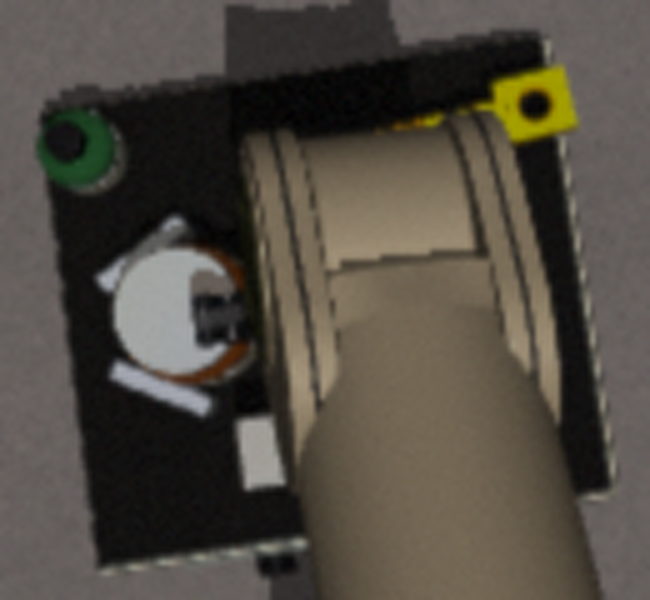

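View pics/s6z.png

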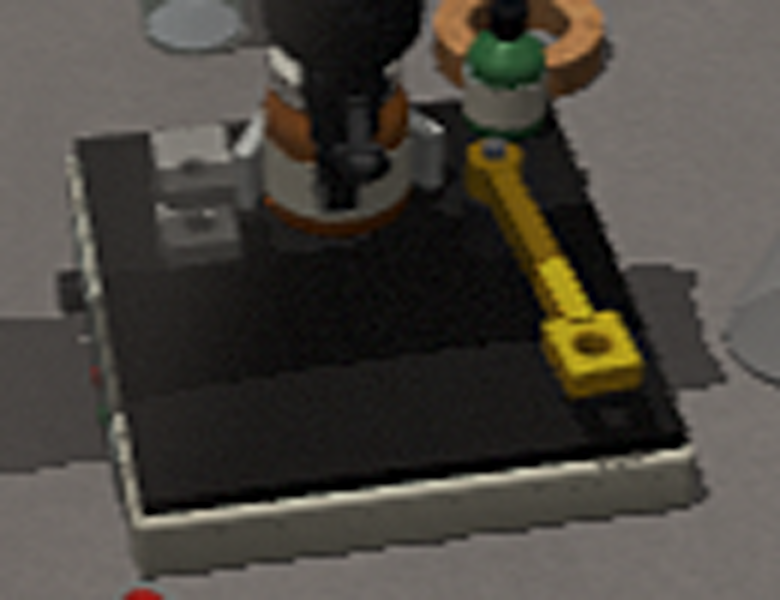

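```bash
python3 -m inch '[[[0,0,0],[1,0,-7],1],[[0,0,0],[1,0,-10],1],[[0,0,0],[1,1,-13],1],[[0,0,0],[1,2,-15],1],[[0,0,0],[1,3,-16],1],[[0,0,0],[1,3,-16],1]]'; python3 - <<'E'
from h import *
bay=np.array([.5444,.128,0])
b=shot('top','t7')
to(bay-ey*.043-ex*.009+[0,0,.069])
cv2.imwrite('pics/t7z.png',cv2.resize(b['pixels'][150:270,165:295,::-1],None,fx=5,fy=5,interpolation=cv2.INTER_CUBIC))
E
```

```text
clock: 7.6
position: [0.5425, 0.084, 0.0699]
ee_rot: [0.511, 0.584, -0.414, 0.477]
ft_force: [-4.1, -12.9, 7.7]
grip_width: 0.001
t 7.65 pos [0.5425 0.084  0.0699] F [ -4.2552 -12.6911   6.9846] w -0.002083414848819797
axes x,y,z: [[-0.024, 0.202, -0.979], [0.991, 0.137, 0.004], [0.135, -0.97, -0.203]]
shift mm [ 1.  -0.9 -0.1]
```

View pics/t7z.png

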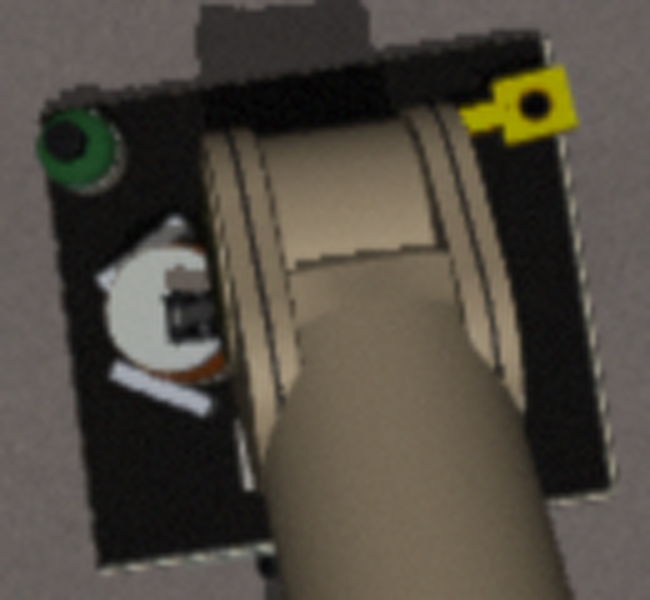

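```bash
python3 -m inch '[[[0,0,0],[0,0,5],1],[[0,0,0],[0,0,20],1],[[0,0,0],[-20,0,60],1],[[0,0,0],[-70,0,90],1],[[0,-6,0],[-120,0,110],1],[[0,-12,0],[-130,0,150],1],[[0,-12,0],[-130,0,150],1]]'; python3 - <<'E'
from h import *
bay=np.array([.5444,.128,0])
b=shot('top','t8');a=shot('side','s8')
cv2.imwrite('pics/t8z.png',cv2.resize(b['pixels'][150:270,165:295,::-1],None,fx=5,fy=5,interpolation=cv2.INTER_CUBIC))
cv2.imwrite('pics/s8z.png',cv2.resize(a['pixels'][145:245,180:310,::-1],None,fx=6,fy=6,interpolation=cv2.INTER_CUBIC))
print(proj(a,bay+[0,0,.14]))
h=np.array([.6219,.084,0])
to(h-ey*.11+ex*.07+[0,0,.16],-ey)
E
```

```text
clock: 8.52
position: [0.5659, -0.0887, 0.1669]
ee_rot: [0.465, 0.53, -0.465, 0.535]
ft_force: [-0.4, -0.2, 0.0]
grip_width: -0.002
[235.9607 152.9231]
t 8.625 pos [ 0.5651 -0.0866  0.1658] F [-0.628   0.6846 -0.4944] w 0.002822386974116867
axes x,y,z: [[0.003, -0.001, -1.0], [0.991, 0.137, 0.003], [0.137, -0.991, 0.002]]
shift mm [  6.1 150.2 -51.7]
turn deg [-0.3  0.1 -0.1]
turn deg [179.7  -0.2  -0.2]
```

View pics/t8z.png

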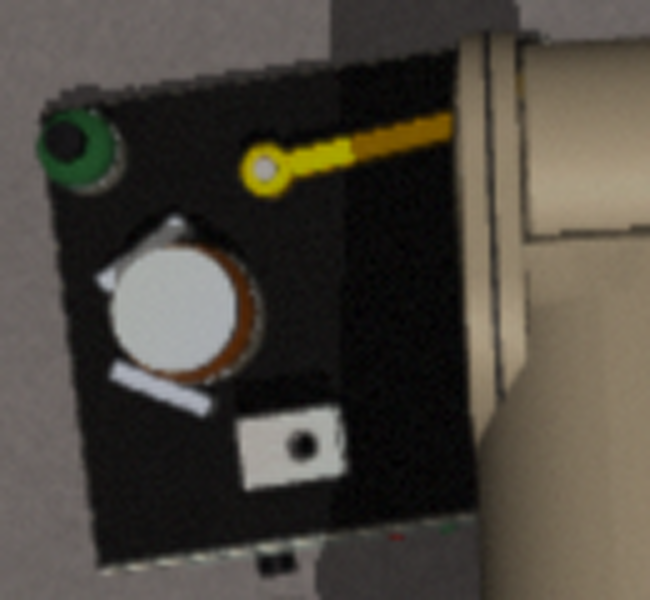

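View pics/s8z.png

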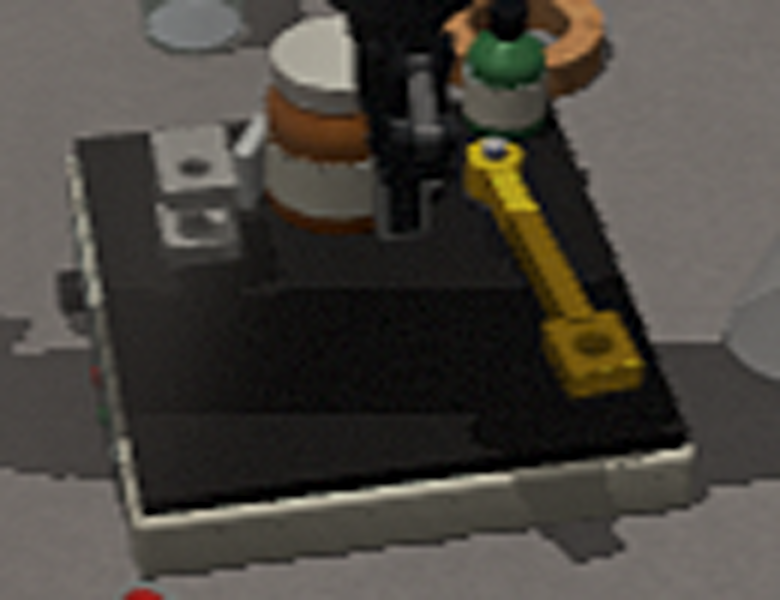

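```bash
python3 - <<'E'
from h import *
b=load('t8');bay=np.array([.5444,.128,0])
for tag in('t0','t8'):
    b=load(tag)
    hsv=cv2.cvtColor(b['pixels'],cv2.COLOR_RGB2HSV).astype(int);P=cloud(b)
    m=((hsv[...,1]<45)&(hsv[...,2]>130)&(P[...,2]>.13)&(P[...,2]<.15)).astype(np.uint8)
    n,l,st,ce=cv2.connectedComponentsWithStats(m)
    for i in range(1,n):
        if st[i,4]>200:
            p=P[l==i];c=onz(b,*ce[i],.14);print(tag,st[i],ce[i],c,p[:,2].mean(),p[:,2].std(), 'rel bay sx,sy',(c-bay)@ex,(c-bay)@ey)
# V walls: high points
m=(hsv[...,1]<45)&(P[...,2]>.078)&(P[...,2]<.092)&(P[...,1]>.1)&(P[...,0]>.4)&(P[...,0]<.64)
print([ (((p-bay)@ex*1000).round(0),((p-bay)@ey*1000).round(0)) for p in P[m]][::6])
b=load('t0');P=cloud(b);hsv=cv2.cvtColor(b['pixels'],cv2.COLOR_RGB2HSV).astype(int)
m=(hsv[...,1]<45)&(P[...,2]>.078)&(P[...,2]<.092)&(P[...,1]>.1)&(P[...,0]>.4)&(P[...,0]<.64)
q=P[m]-bay;s=np.stack([q@ex,q@ey],1)
for sg in (1,-1):
    k=s[s[:,0]*sg>0];c=k.mean(0);d=np.linalg.svd(k-c)[2][0];nn=np.array([-d[1],d[0]]);print(len(k),c,np.degrees(np.arctan2(*d)),'dist centreline from bay',c@nn, 'spread', ((k-c)@nn).min(),((k-c)@nn).max())
E
```

```text
t0 [ 350   44  107   83 2915] [404.329   85.4127] [ 0.8742 -0.4173  0.14  ] 0.13160586472245098 0.001205892228869004 rel bay sx,sy 0.2486956832571559 -0.5868064503644783
t0 [248 189  25  24 479] [259.8559 200.5261] [ 0.5713 -0.0316  0.14  ] 0.14001562336658577 0.0018495995515239744 rel bay sx,sy 0.0038966036536601193 -0.16178549569633285
t8 [ 351   45  105   83 2895] [404.5143  85.4491] [ 0.8741 -0.4178  0.14  ] 0.13158881529327388 0.001202614265606537 rel bay sx,sy 0.24852011131583768 -0.587269392522399
t8 [188 200  24  24 474] [199.3291 211.3861] [0.5444 0.1265 0.14  ] 0.14002256158886806 0.001854535756627399 rel bay sx,sy -0.00023291984484226797 -0.0014762129426256676
[(np.float64(97.0), np.float64(27.0)), (np.float64(84.0), np.float64(31.0)), (np.float64(78.0), np.float64(46.0)), (np.float64(52.0), np.float64(-2.0)), (np.float64(47.0), np.float64(11.0)), (np.float64(45.0), np.float64(15.0)), (np.float64(43.0), np.float64(18.0)), (np.float64(41.0), np.float64(21.0)), (np.float64(38.0), np.float64(22.0)), (np.float64(34.0), np.float64(30.0)), (np.float64(30.0), np.float64(42.0)), (
[... 946 characters left out ...]
at64(-37.0), np.float64(277.0)), (np.float64(-42.0), np.float64(279.0)), (np.float64(-55.0), np.float64(210.0)), (np.float64(-61.0), np.float64(212.0)), (np.float64(-56.0), np.float64(276.0)), (np.float64(-67.0), np.float64(219.0)), (np.float64(-63.0), np.float64(272.0)), (np.float64(-73.0), np.float64(219.0)), (np.float64(-72.0), np.float64(265.0)), (np.float64(-76.0), np.float64(259.0)), (np.float64(-81.0), np.float64(253.0))]
95 [0.0435 0.0229] -84.1269857022385 dist centreline from bay -0.02721534148183822 spread -0.026869615340012396 0.026893458450371586
185 [-0.0418  0.1527] -1.4329815367800174 dist centreline from bay 0.03796764787508563 spread -0.03533723609006161 0.03701702367040685
```

```bash
python3 - <<'E'
from h import *
b=load('t0');bay=np.array([.5444,.128,0])
hsv=cv2.cvtColor(b['pixels'],cv2.COLOR_RGB2HSV).astype(int)
v,u=np.mgrid[:384,:512]
m=(hsv[...,1]<60)&(hsv[...,2]>110)
n,l,st,ce=cv2.connectedComponentsWithStats(m.astype(np.uint8))
for i in range(1,n):
    if 25<st[i,4]<400 and 180<ce[i][0]<215 and 185<ce[i][1]<240:
        vs,us=np.nonzero(l==i)
        k=np.array([[(onz(b,x,y,.084)-bay)@ex,(onz(b,x,y,.084)-bay)@ey] for x,y in zip(us,vs)])
        c=k.mean(0);d=np.linalg.svd(k-c)[2][0];nn=np.array([-d[1],d[0]]);e=(k-c)@nn;f=(k-c)@d
        print(st[i],c,'ang from y',np.degrees(np.arctan2(*d)),'dist mid',c@nn,'w',e.std()*12**.5,'len',f.std()*12**.5)
E
```

```text
[185 194  17  14  79] [0.037  0.0207] ang from y -29.850992932239787 dist mid -0.04238093190647357 w 0.010879121123067242 len 0.05452492544234144
[187 223  20  10  77] [-0.0377  0.0214] ang from y -150.17658633139956 dist mid -0.04331990056763474 w 0.010185195257725311 len 0.05549255443785436
```

```bash
python3 - <<'E'
from h import *
for t in('t7','t8','t6','t4'):
    g=load(t)['pixels'].astype(float).mean(2)
    print(t,[ (np.interp(110,np.maximum.accumulate(g[v,180:196]),np.arange(180,196))).round(2) for v in range(208,215)], g[200:202,197].round(), 'top',[np.interp(110,np.maximum.accumulate(g[194:206,u]),np.arange(194,206)).round(2) for u in (193,195,197)])
E
```

```text
t7 [np.float64(186.25), np.float64(186.43), np.float64(186.22), np.float64(185.91), np.float64(185.98), np.float64(186.28), np.float64(186.35)] [159. 162.] top [np.float64(199.51), np.float64(198.88), np.float64(198.68)]
t8 [np.float64(187.15), np.float64(187.3), np.float64(187.0), np.float64(186.82), np.float64(186.84), np.float64(187.16), np.float64(187.28)] [162. 169.] top [np.float64(200.03), np.float64(199.02), np.float64(198.91)]
t6 [np.float64(187.63), np.float64(187.73), np.float64(187.54), np.float64(187.48), np.float64(187.49), np.float64(187.53), np.float64(187.53)] [147. 163.] top [np.float64(200.74), np.float64(200.23), np.float64(199.07)]
t4 [np.float64(188.64), np.float64(188.52), np.float64(188.46), np.float64(188.4), np.float64(188.31), np.float64(188.31), np.float64(188.34)] [ 99. 156.] top [np.float64(201.94), np.float64(200.39), np.float64(195.21)]
```

```bash
python3 - <<'E'
from h import *
bay=np.array([.5444,.128,0])
to(bay-ey*.09+[0,0,.072],-ey,26,ex)
E
python3 -m inch '[[[0,10,0],[0,2,0],1],[[0,20,0],[20,2,0],1],[[0,26,0],[60,2,-40],1],[[0,26,0],[94,2,-80],1],[[0,26,0],[94,2,-110],1],[[0,26,0],[94,2,-122],1],[[0,26,0],[94,2,-122],1]]'; python3 - <<'E'
from h import *
bay=np.array([.5444,.128,0])
a=shot('side','s9');b=shot('top','t9')
cv2.imwrite('pics/t9z.png',cv2.resize(b['pixels'][150:270,165:295,::-1],None,fx=5,fy=5,interpolation=cv2.INTER_CUBIC))
cv2.imwrite('pics/s9z.png',cv2.resize(a['pixels'][145:245,180:310,::-1],None,fx=6,fy=6,interpolation=cv2.INTER_CUBIC))
to(bay-ey*.043+[0,0,.07],-ey,26,ex)
E
```

```text
t 8.625 pos [ 0.5651 -0.0866  0.1658] F [-0.628   0.6846 -0.4944] w 0.002822386974116867
axes x,y,z: [[0.003, -0.001, -1.0], [0.991, 0.137, 0.003], [0.137, -0.991, 0.002]]
shift mm [  93.6    9.1 -125.6]
turn deg [-0.3 26.1 -0.2]
turn deg [175.1  -0.3 -40.6]
clock: 9.5
position: [0.5517, 0.0348, 0.0733]
ee_rot: [0.557, 0.638, -0.347, 0.402]
ft_force: [0.0, -0.3, 0.7]
grip_width: -0.003
t 9.6 pos [0.5518 0.033  0.0727] F [ 0.3667 -0.7661  0.6762] w -0.0014167393312412874
axes x,y,z: [[-0.055, 0.432, -0.9], [0.991, 0.136, 0.005], [0.124, -0.892, -0.435]]
shift mm [ 25.1   5.9 -45.8]
turn deg [-0.2  0.2 -0.4]
turn deg [179.8  -0.6  -0.3]
```

View pics/s9z.png

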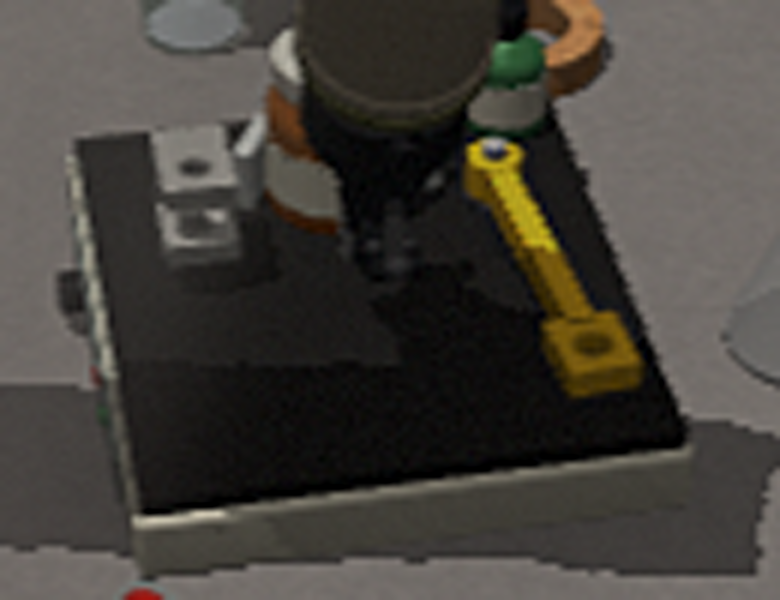

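```bash
python3 -m inch '[[[0,0,0],[6,6,-8],1],[[0,0,0],[13,6,-22],1],[[0,0,0],[18,6,-33],1],[[0,0,0],[21,6,-38],1],[[0,0,0],[21,6,-38],1]]';python3 -m inch '[[[0,0,0],[1,0,-2],1],[[0,0,0],[2,0,-4],1],[[0,0,0],[2,0,-5],1],[[0,0,0],[2,0,-5],1]]'; python3 - <<'E'
from h import *
bay=np.array([.5444,.128,0])
to(bay-ey*.043+[0,0,.07])
E
```

```text
clock: 10.22
position: [0.5516, 0.0772, 0.0703]
ee_rot: [0.558, 0.638, -0.348, 0.402]
ft_force: [0.6, -0.5, -0.1]
grip_width: 0.003
clock: 10.72
position: [0.5509, 0.0825, 0.0707]
ee_rot: [0.558, 0.638, -0.348, 0.402]
ft_force: [0.1, 0.3, 0.3]
grip_width: 0.0
t 10.725 pos [0.5509 0.0825 0.0707] F [0.0666 0.3492 0.2543] w 0.0003819319613393262
axes x,y,z: [[-0.055, 0.432, -0.9], [0.991, 0.136, 0.004], [0.125, -0.892, -0.435]]
shift mm [ 1.9  0.  -2.4]
```

Not touching yet; continuing in small steps.

```bash
python3 -m inch '[[[0,0,0],[1,0,-1.5],1],[[0,0,0],[1.5,0,-3],1],[[0,0,0],[1.5,0,-3],1]]';python3 -m inch '[[[0,0,0],[1,0,-1.5],1],[[0,0,0],[1.5,0,-3],1],[[0,0,0],[1.5,0,-3],1]]'; python3 - <<'E'
from h import *
t='t10';b=shot('top',t)
g=load(t)['pixels'].astype(float).mean(2)
print(t,[ (np.interp(110,np.maximum.accumulate(g[v,180:196]),np.arange(180,196))).round(2) for v in range(208,215)],)
E
```

```text
clock: 11.1
position: [0.5504, 0.0861, 0.0707]
ee_rot: [0.557, 0.638, -0.348, 0.402]
ft_force: [0.6, -0.1, 0.4]
grip_width: -0.004
clock: 11.48
position: [0.5499, 0.0896, 0.0707]
ee_rot: [0.557, 0.638, -0.348, 0.402]
ft_force: [-0.5, 0.2, 0.8]
grip_width: -0.0
t10 [np.float64(187.16), np.float64(187.3), np.float64(186.98), np.float64(186.79), np.float64(186.86), np.float64(187.16), np.float64(187.29)]
```

```bash
python3 -m inch '[[[0,0,0],[1,0,-1.5],1],[[0,0,0],[1.5,0,-3],1],[[0,0,0],[1.5,0,-3],1]]';python3 -m inch '[[[0,0,0],[1,0,-1.5],1],[[0,0,0],[1.5,0,-3],1],[[0,0,0],[1.5,0,-3],1]]'; python3 - <<'E'
from h import *
t='t11';b=shot('top',t);shot('side','s11')
g=load(t)['pixels'].astype(float).mean(2)
print(t,[ (np.interp(110,np.maximum.accumulate(g[v,180:196]),np.arange(180,196))).round(2) for v in range(208,215)],)
E
```

```text
clock: 11.9
position: [0.5496, 0.0924, 0.0706]
ee_rot: [0.557, 0.638, -0.348, 0.402]
ft_force: [-0.1, -2.6, -0.8]
grip_width: 0.002
clock: 12.28
position: [0.5496, 0.093, 0.0705]
ee_rot: [0.558, 0.637, -0.349, 0.403]
ft_force: [-1.3, -12.0, 5.2]
grip_width: 0.001
t11 [np.float64(186.51), np.float64(186.67), np.float64(186.52), np.float64(186.49), np.float64(186.5), np.float64(186.49), np.float64(186.55)]
```

```bash
python3 -m inch '[[[0,0,0],[0,0,6],1],[[0,0,0],[-10,0,30],1],[[0,0,0],[-50,0,60],1],[[0,-8,0],[-90,0,80],1],[[0,-16,0],[-120,0,90],1],[[0,-26,0],[-130,0,90],1],[[0,-26,0],[-130,0,90],1]]'; python3 - <<'E'
from h import *
b=shot('top','t12')
hsv=cv2.cvtColor(b['pixels'],cv2.COLOR_RGB2HSV).astype(int);P=cloud(b);bay=np.array([.5444,.128,0])
m=((hsv[...,1]<45)&(hsv[...,2]>130)&(P[...,2]>.13)&(P[...,2]<.15)).astype(np.uint8)
n,l,st,ce=cv2.connectedComponentsWithStats(m)
for i in range(1,n):
    if 200<st[i,4]<900:
        c=onz(b,*ce[i],.14);print(st[i],ce[i],c, 'rel bay',(c-bay)@ex,(c-bay)@ey)
print(readout.get_obs()['joint_pos'])
h=np.array([.6219,.084,0])
to(h-ey*.085+ex*.05+[0,0,.17],ex)
cv2.imwrite('pics/t12z.png',cv2.resize(b['pixels'][150:270,165:295,::-1],None,fx=5,fy=5,interpolation=cv2.INTER_CUBIC))
E
```

```text
clock: 13.25
position: [0.5684, -0.0404, 0.1505]
ee_rot: [0.464, 0.53, -0.464, 0.538]
ft_force: [0.4, -0.3, -0.0]
grip_width: -0.0
[187 200  25  24 471] [198.9809 211.5138] [0.5441 0.1274 0.14  ] rel bay -0.00042534475640475776 -0.0005298281795954648
[ 0.4073  0.2862 -0.4914  1.6748  0.149   1.2111 -1.5521]
t 13.3 pos [ 0.5678 -0.0422  0.1493] F [-1.0201 -0.4262 -0.9268] w 0.002166792658761426
axes x,y,z: [[0.006, -0.005, -1.0], [0.991, 0.137, 0.005], [0.137, -0.991, 0.006]]
shift mm [-20.2 121.5 -32.8]
turn deg [-90.3   0.5   0.1]
turn deg [89.7  0.1 -0.5]
```

View pics/t12z.png

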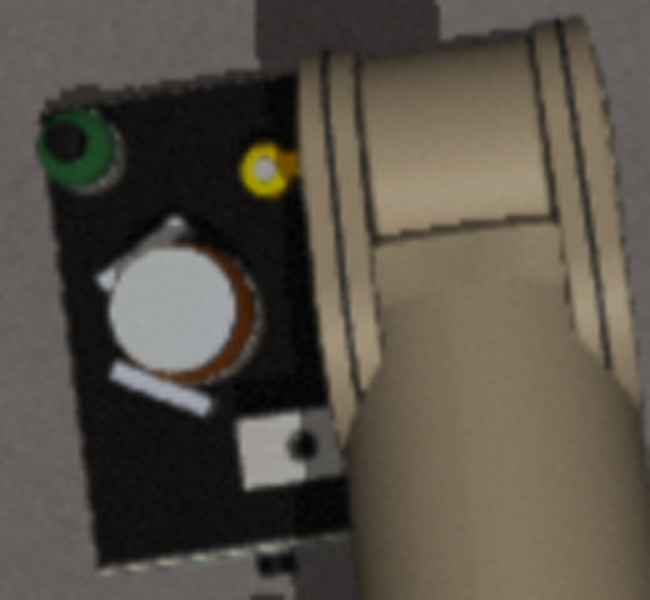

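```bash
python3 -m inch '[[[10,0,0],[-20,10,0],1],[[20,0,0],[-20,25,0],1],[[30,0,0],[-20,40,-5],1],[[40,0,0],[-20,55,-10],1],[[50,0,0],[-20,70,-15],1],[[60,0,0],[-20,85,-20],1],[[70,0,0],[-20,100,-25],1],[[80,0,0],[-20,110,-30],1],[[90,0,0],[-20,121,-33],1],[[90,0,0],[-20,121,-33],1]]'; python3 - <<'E'
from h import *
h=np.array([.6219,.084,0])
to(h-ey*.085+ex*.05+[0,0,.08],ex)
print(readout.get_obs()['joint_pos'])
a=shot('side','s13')
E
```

```text
clock: 14.55
position: [0.6676, -0.0068, 0.1466]
ee_rot: [-0.677, -0.122, 0.718, -0.105]
ft_force: [0.7, -0.3, -3.7]
grip_width: 0.001
t 14.55 pos [ 0.6676 -0.0068  0.1466] F [ 0.7145 -0.2572 -3.7201] w 0.0008036019663576717
axes x,y,z: [[-0.06, 0.014, -0.998], [0.316, -0.948, -0.032], [-0.947, -0.318, 0.053]]
shift mm [ 65.7  -5.9 -22.9]
turn deg [-169.6   -2.4    4.7]
turn deg [10.3  3.2  1.6]
[-0.5497  0.6081  0.7597  1.3816 -0.4191  1.3774 -2.5942]
```

View pics/s13.png

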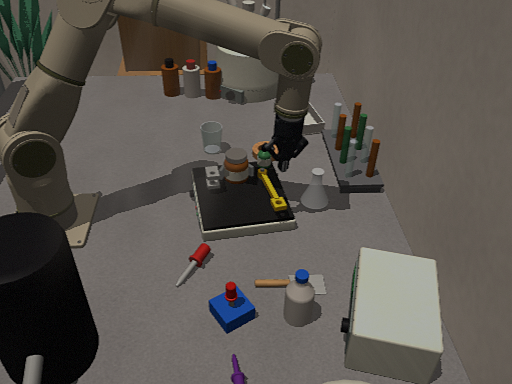

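```bash
python3 -m inch '[[[-10,0,0],[-20,0,-5],1],[[-20,0,0],[-40,0,-10],1],[[-30,0,0],[-40,0,-15],1],[[-40,0,0],[-40,0,-22],1],[[-50,0,0],[-40,0,-22],1],[[-60,0,0],[-40,0,-22],1],[[-70,0,0],[-40,0,-22],1],[[-80,0,0],[-40,0,-22],1],[[-90,0,0],[-40,0,-22],1],[[-90,0,0],[-40,0,-22],1]]'; python3 - <<'E'
from h import *
h=np.array([.6219,.084,0])
to(h-ey*.085+ex*.05+[0,0,.17],ex)
print(readout.get_obs()['joint_pos'])
E
```

```text
clock: 15.85
position: [0.692, -0.0024, 0.1862]
ee_rot: [0.406, 0.592, -0.423, 0.553]
ft_force: [0.2, 0.1, 0.5]
grip_width: 0.004
t 15.85 pos [ 0.692  -0.0024  0.1862] F [0.2166 0.0866 0.5195] w 0.0038764453492720666
axes x,y,z: [[-0.058, 0.012, -0.998], [0.949, 0.312, -0.051], [0.311, -0.95, -0.03]]
shift mm [ 16.8  -4.3 -11.1]
turn deg [-80.   -3.5   1.3]
turn deg [99.9  1.3  3.7]
[-0.3356  0.567   0.4416  1.2393 -0.2429  1.4443 -1.1647]
```

```bash
python3 -m inch '[[[-10,0,0],[0,0,-5],1],[[-20,-1,0],[0,0,-10],1],[[-30,-1,0],[5,-2,-11],1],[[-40,-2,0],[10,-4,-11],1],[[-50,-2,0],[17,-4,-11],1],[[-60,-3,1],[17,-4,-11],1],[[-70,-3,1],[17,-4,-11],1],[[-80,-3.5,1],[17,-4,-11],1],[[-80,-3.5,1],[17,-4,-11],1],[[-80,-3.5,1],[17,-4,-11],1]]'; python3 - <<'E'
from h import *
h=np.array([.6219,.084,0])
to(h-ey*.085+ex*.05+[0,0,.08],ex)
print(readout.get_obs()['joint_pos'])
E
```

```text
clock: 17.1
position: [0.6838, 0.0066, 0.1696]
ee_rot: [-0.05, 0.706, 0.047, 0.705]
ft_force: [0.4, -0.1, -0.2]
grip_width: -0.003
t 17.1 pos [0.6838 0.0066 0.1696] F [ 0.3861 -0.0987 -0.2389] w -0.0028655536632098346
axes x,y,z: [[-0.002, -0.004, -1.0], [-0.136, 0.991, -0.003], [0.991, 0.136, -0.003]]
shift mm [89.6  0.8 -0. ]
turn deg [-0.4 -0.2  0.2]
turn deg [179.6   0.3   0.3]
[-0.2122  0.4851  0.1923  1.3449 -0.0884  1.3226  0.1172]
```

```bash
python3 -m inch '[[[0,0,0],[40,0,0],1],[[0,0,0],[80,0,0],1],[[0,0,0],[89,0,0],1],[[0,0,0],[89,0,-15],1],[[0,0,0],[89,0,-28],1],[[0,0,0],[89,-1,-39],1],[[0,0,0],[89,-1,-52],1],[[0,0,0],[89,0,-65],1],[[0,0,0],[89,3,-77],1],[[0,0,0],[89,8,-89],1]]'; python3 - <<'E'
from h import *
h=np.array([.6219,.084,0])
to(h-ey*.0704-ex*.0506+[0,0,.08],ex)
to(h-ey*.017-ex*.085+[0,0,.08],ex)
a=shot('side','s14')
E
```

```text
clock: 18.35
position: [0.5948, 0.0017, 0.0823]
ee_rot: [-0.049, 0.705, 0.047, 0.706]
ft_force: [1.5, 0.7, 5.4]
grip_width: 0.004
t 18.35 pos [0.5948 0.0017 0.0823] F [1.5142 0.6608 5.3533] w 0.0037493577632575943
axes x,y,z: [[0.0, -0.004, -1.0], [-0.135, 0.991, -0.004], [0.991, 0.135, -0.0]]
shift mm [  2.2   7.1 -12.1]
turn deg [-0.4 -0.   0.2]
turn deg [179.6   0.3   0. ]
t 18.35 pos [0.5948 0.0017 0.0823] F [1.5142 0.6608 5.3533] w 0.0037493577632575943
axes x,y,z: [[0.0, -0.004, -1.0], [-0.135, 0.991, -0.004], [0.991, 0.135, -0.0]]
shift mm [  2.   60.2 -46.9]
turn deg [-0.4 -0.   0.2]
turn deg [179.6   0.3   0. ]
```

View pics/s14.png

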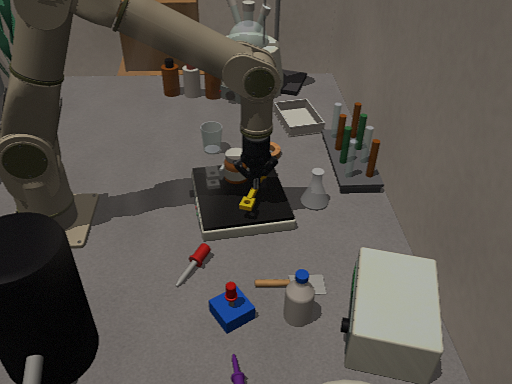

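```bash
python3 -m inch '[[[0,0,0],[1,7,-12],1],[[0,0,0],[1,15,-22],1],[[0,0,0],[1,25,-31],1],[[0,0,0],[1,36,-37],1],[[0,0,0],[1,45,-42],1],[[0,0,0],[1,51,-44],1],[[0,0,0],[1,51,-44],1]]'; python3 - <<'E'
from h import *
h=np.array([.6219,.084,0])
to(h-ey*.017-ex*.085+[0,0,.08],ex)
a=shot('side','s15');b=shot('top','t15')
cv2.imwrite('pics/t15z.png',cv2.resize(b['pixels'][150:270,165:295,::-1],None,fx=5,fy=5,interpolation=cv2.INTER_CUBIC))
cv2.imwrite('pics/s15z.png',cv2.resize(a['pixels'][145:245,180:310,::-1],None,fx=6,fy=6,interpolation=cv2.INTER_CUBIC))
E
```

```text
clock: 19.27
position: [0.5427, 0.0475, 0.0822]
ee_rot: [-0.049, 0.706, 0.047, 0.705]
ft_force: [-1.3, -0.0, 8.1]
grip_width: 0.004
t 19.275 pos [0.5427 0.0475 0.0822] F [-1.2714 -0.0287  8.0551] w 0.0036676281582186045
axes x,y,z: [[-0.0, -0.003, -1.0], [-0.136, 0.991, -0.003], [0.991, 0.136, -0.0]]
shift mm [ 2.1  7.9 -1.5]
turn deg [-0.4 -0.   0.2]
turn deg [179.6   0.3   0. ]
```

View pics/s15z.png

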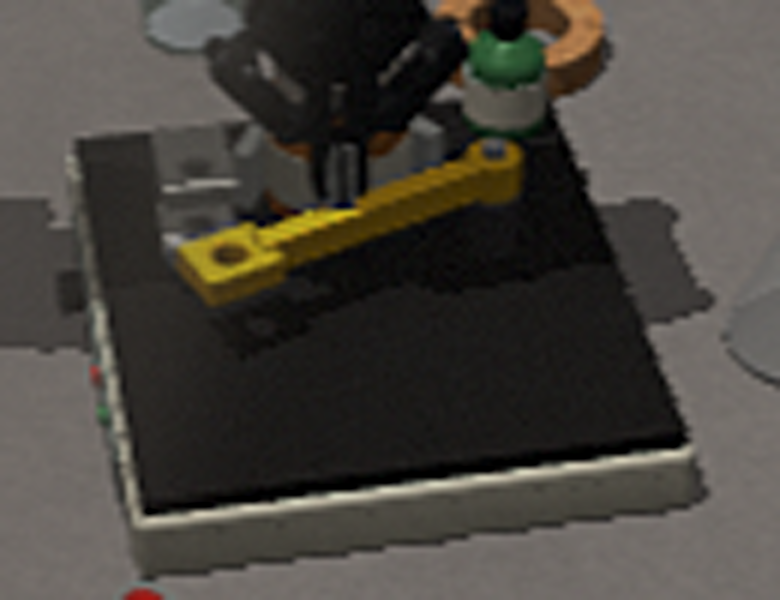

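View pics/t15z.png

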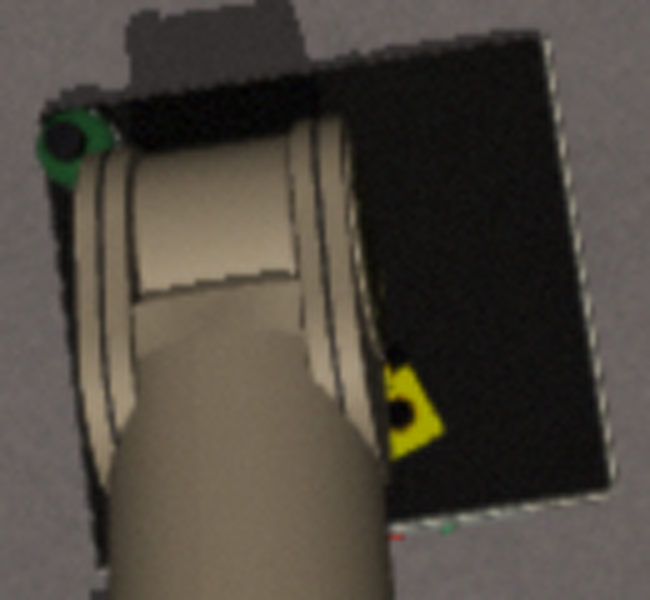

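```bash
python3 - <<'E'
from h import *
a=load('s15');b=load('t15')
S=lambda x,y:((x+.5)/6-.5+180,(y+.5)/6-.5+145)
T=lambda x,y:((x+.5)/5-.5+165,(y+.5)/5-.5+150)
h=np.array([.6219,.084,0])
e,r=tri(b,T(400,413),a,S(231,253));print(e,r)
d=e-h;print(d@ex,d@ey,np.arctan2(-d@ey,-d@ex))
o=readout.get_obs()['position'];q=o-h;print(q@ex,q@ey)
print('TCP px side crop',(proj(a,o)-[180,145])*6, (proj(a,o+[0,0,.03])-[180,145])*6)
n=np.cross([0,0,1],d/np.linalg.norm(d[:2]));print('signed dist from bar line',q@n, 'along',q@d/np.linalg.norm(d[:2]))
cv2.imwrite('pics/s15zz.png',cv2.resize(a['pixels'][155:200,205:265,::-1],None,fx=12,fy=12,interpolation=cv2.INTER_CUBIC))
E
```

```text
[0.4891 0.0109 0.1029] 0.0008131074760032419
-0.14182655793677834 -0.053432280356440646 0.3602986286337233
-0.0834466466844143 -0.025131790886805675
TCP px side crop [339.2203 235.9048] [338.6967 187.0546]
signed dist from bar line -0.005901191450340541 along 0.14271497907764774
```

View pics/s15zz.png

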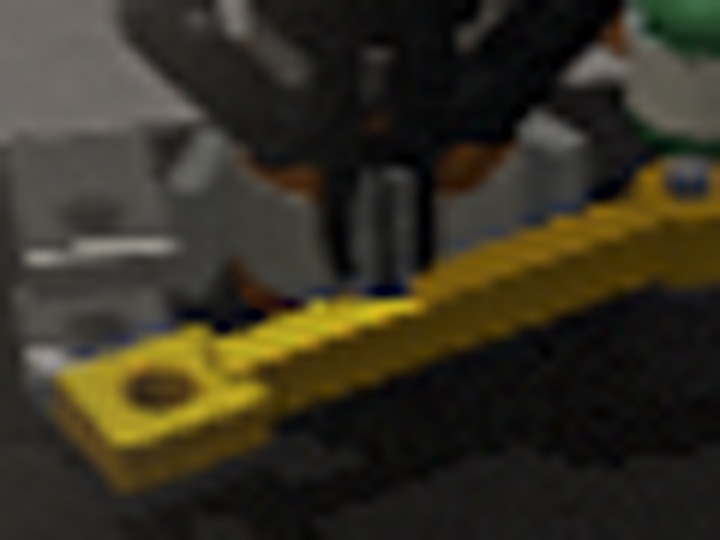

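```bash
python3 - <<'E'
from h import *
a=load('s15')
P=cloud(a)
h=np.array([.6219,.084,0])
for v in range(168,192):
    print(v,[ '%d,%d,%d'%tuple(1000*np.array([(P[v,u]-h)@ex,(P[v,u]-h)@ey,P[v,u,2]])) for u in (232,234,236,238,240)], a['pixels'][v,236])
E
```

```text
168 ['-97,-36,150', '-92,-39,152', '-84,-26,142', '-80,-35,148', '-74,-36,148'] [12 11 11]
169 ['-97,-32,145', '-91,-32,144', '-86,-34,144', '-81,-38,147', '-73,-29,139'] [30 30 29]
170 ['-97,-31,141', '-91,-31,140', '-86,-34,141', '-80,-35,141', '-73,-31,137'] [39 39 37]
171 ['-97,-33,138', '-92,-38,141', '-86,-35,138', '-81,-39,140', '-74,-33,135'] [33 32 32]
172 ['-97,-30,132', '-92,-34,134', '-87,-40,138', '-79,-28,129', '-73,-27,127'] [29 29 27]
173 ['-97,-33,131', '-92,-34,131', '-86,-36,132', '-80,-36,131', '-74,-32,127'] [30 29 28]
174 ['-97,-32,127', '-92,-37,130', '-86,-37,129', '-80,-37,128', '-73,-29,121'] [34 34 33]
175 ['-97,-32,124', '-92,-37,126', '-86,-37,125', '-80,-35,123', '-73,-31,119'] [37 37 35]
176 ['-97,-30,118', '-92,-33,119', '-86,-34,120', '-79,-31,117', '-73,-30,115'] [35 36 35]
177 ['-97,-30,114', '-92,-34,117', '-87,-38,119', '-80,-32,114', '-73,-29,110'] [37 36 35]
178 ['-89,19,73', '-92,-32,112', '-86,-35,113', '-80,-36,113', '-73,-27,105'] [32 31 36]
179 ['-89,17,71', '-92,-32,108', '-86,-35,109', '-80,-33,107', '-73,-30,104'] [ 8 11 31]
180 ['-97,-3
[... 314 characters left out ...]
'-80,-35,94', '-74,-35,93'] [67 50  6]
184 ['-99,-43,99', '-94,-44,99', '-86,-36,92', '-80,-35,90', '-74,-31,87'] [70 52 11]
185 ['-100,-43,95', '-94,-43,94', '-87,-37,89', '-81,-39,90', '-66,9,51'] [72 55  8]
186 ['-99,-39,88', '-94,-45,92', '-87,-36,84', '-72,10,47', '-67,4,50'] [63 49 12]
187 ['-99,-42,87', '-86,4,49', '-80,3,49', '-75,-2,53', '-68,1,49'] [16 14 12]
188 ['-92,3,47', '-86,1,48', '-81,-2,50', '-75,-4,51', '-68,-1,48'] [11 14 12]
189 ['-93,0,47', '-88,-9,53', '-81,0,45', '-76,-9,51', '-70,-10,51'] [15 14 15]
190 ['-94,-7,48', '-88,-9,49', '-83,-11,50', '-76,-11,49', '-70,-12,48'] [14 12  9]
191 ['-95,-14,50', '-89,-15,50', '-84,-18,51', '-78,-20,52', '-71,-16,48'] [15 14 11]
```

```bash
python3 - <<'E'
from h import *
a=load('s8');P=cloud(a);o=np.array([.5651,-.0866,.1658])
print('s8 tcp px',proj(a,o))
m=(np.abs(P[...,0]-o[0])<.03)&(np.abs(P[...,1]-o[1])<.03)&(P[...,2]>.12)
v,u=np.nonzero(m);i=np.argsort(v)[-8:];print([(u[k],v[k],P[v[k],u[k]].round(3).tolist()) for k in i])
E
```

```text
s8 tcp px [246.3962 189.6173]
[(np.int64(248), np.int64(183), [0.568, -0.1, 0.198]), (np.int64(249), np.int64(183), [0.571, -0.098, 0.197]), (np.int64(250), np.int64(183), [0.574, -0.093, 0.192]), (np.int64(243), np.int64(184), [0.556, -0.095, 0.191]), (np.int64(244), np.int64(184), [0.558, -0.095, 0.191]), (np.int64(245), np.int64(184), [0.561, -0.093, 0.189]), (np.int64(246), np.int64(184), [0.564, -0.094, 0.19]), (np.int64(247), np.int64(184), [0.566, -0.09, 0.187])]
```

```bash
python3 -m inch '[[[0,0,0],[-30,0,0],1],[[0,0,5],[-45,-15,0],1],[[0,0,10],[-45,-40,0],1],[[0,0,15],[-35,-45,0],1],[[0,0,15],[-10,-45,0],1],[[0,0,15],[10,-45,0],1],[[0,0,15],[10,-45,0],1]]'; python3 - <<'E'
from h import *
h=np.array([.6219,.084,0])
to(h-ey*.012-ex*.085+[0,0,.072])
a=shot('side','s16')
cv2.imwrite('pics/s16z.png',cv2.resize(a['pixels'][145:245,180:310,::-1],None,fx=6,fy=6,interpolation=cv2.INTER_CUBIC))
o=readout.get_obs()['position'];q=o-h;print(q@ex,q@ey)
P=cloud(a)
for v in range(180,200):
    print(v,[ '%d,%d,%d'%tuple(1000*np.array([(P[v,u]-h)@ex,(P[v,u]-h)@ey,P[v,u,2]])) for u in (232,236,240)])
E
```

```text
clock: 20.25
position: [0.5475, 0.0034, 0.0707]
ee_rot: [0.043, 0.707, 0.139, 0.692]
ft_force: [-0.1, 0.4, 0.3]
grip_width: 0.004
t 20.25 pos [0.5475 0.0034 0.0707] F [-0.1489  0.4242  0.3392] w 0.004105604384299533
axes x,y,z: [[-0.039, 0.254, -0.966], [-0.131, 0.958, 0.257], [0.991, 0.137, -0.004]]
shift mm [13.5 55.6 -0.2]
-0.08419550020864024 -0.06935329062853789
180 ['-106,-87,147', '-99,-112,164', '-84,-86,143']
181 ['-107,-93,148', '-99,-107,157', '-84,-89,142']
182 ['-108,-95,146', '-98,-105,152', '-84,-90,139']
183 ['-108,-95,143', '-98,-101,146', '-84,-90,135']
184 ['-109,-100,143', '-97,-100,141', '-85,-93,135']
185 ['-108,-96,136', '-97,-99,137', '-85,-91,129']
186 ['-100,-44,92', '-97,-95,131', '-84,-90,125']
187 ['-100,-46,90', '-96,-93,126', '-85,-91,122']
188 ['-93,-3,53', '-96,-89,119', '-85,-93,120']
189 ['-94,-6,51', '-96,-90,116', '-85,-91,115']
190 ['-94,-9,50', '-95,-84,107', '-84,-90,110']
191 ['-95,-14,50', '-95,-87,106', '-84,-90,107']
192 ['-96,-17,49', '-94,-81,98', '-84,-87,101']
193 ['-97,-25,51', '-85,-27,51', '-84,-86,97']
194 ['-98,-30,51', '-86,-30,49', '-74,-31,49']
195 ['-98,-30,48', '-86,-34,49', '-75,-38,50']
196 ['-100,-41,52', '-88,-41,51', '-76,-41,49']
197 ['-100,-42,50', '-88,-41,47', '-76,-43,47']
198 ['-101,-49,51', '-89,-51,51', '-78,-52,51']
199 ['-102,-52,50', '-90,-53,49', '-78,-55,49']
```

View pics/s16z.png

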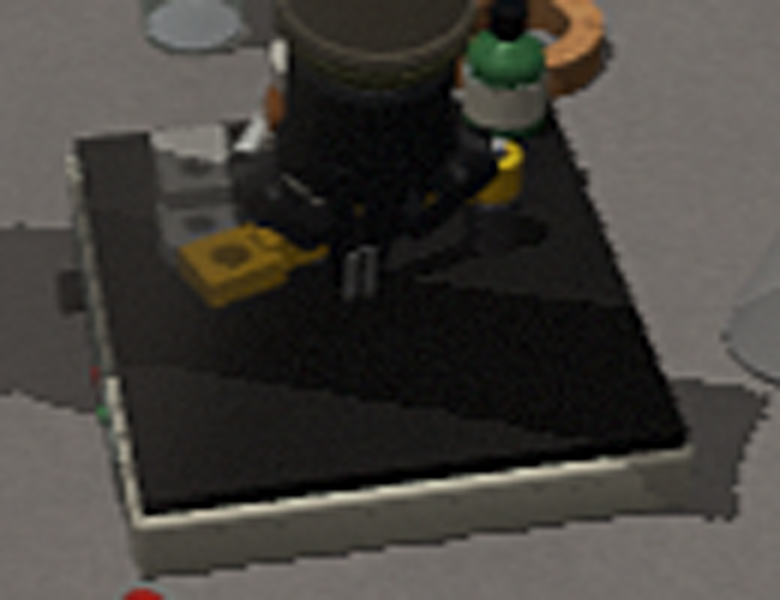

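```bash
python3 -m inch '[[[0,0,0],[6,9,-1],1],[[0,0,0],[8,19,0],1],[[0,0,0],[11,29,0],1],[[0,0,0],[13,37,0],1],[[0,0,0],[15,43,0],1],[[0,0,0],[16,48,0],1],[[0,0,0],[17,51,0],1],[[0,0,0],[17,53,0],1],[[0,0,0],[17,53,0],1]]'; python3 - <<'E'
from h import *
h=np.array([.6219,.084,0])
to(h-ey*.012-ex*.085+[0,0,.067])
a=shot('side','s17')
cv2.imwrite('pics/s17z.png',cv2.resize(a['pixels'][145:245,180:310,::-1],None,fx=6,fy=6,interpolation=cv2.INTER_CUBIC))
o=readout.get_obs()['position'];q=o-h;print(q@ex,q@ey)
E
```

```text
clock: 21.42
position: [0.5409, 0.0585, 0.0693]
ee_rot: [0.043, 0.706, 0.139, 0.693]
ft_force: [-0.6, 0.6, -0.3]
grip_width: -0.001
t 21.425 pos [0.5409 0.0585 0.0693] F [-0.5599  0.5923 -0.2947] w -0.0012000469628938475
axes x,y,z: [[-0.037, 0.254, -0.967], [-0.132, 0.957, 0.257], [0.991, 0.137, -0.001]]
shift mm [ 2.6  1.  -1.2]
-0.08382144625830126 -0.013770829809569167
```

View pics/s17z.png

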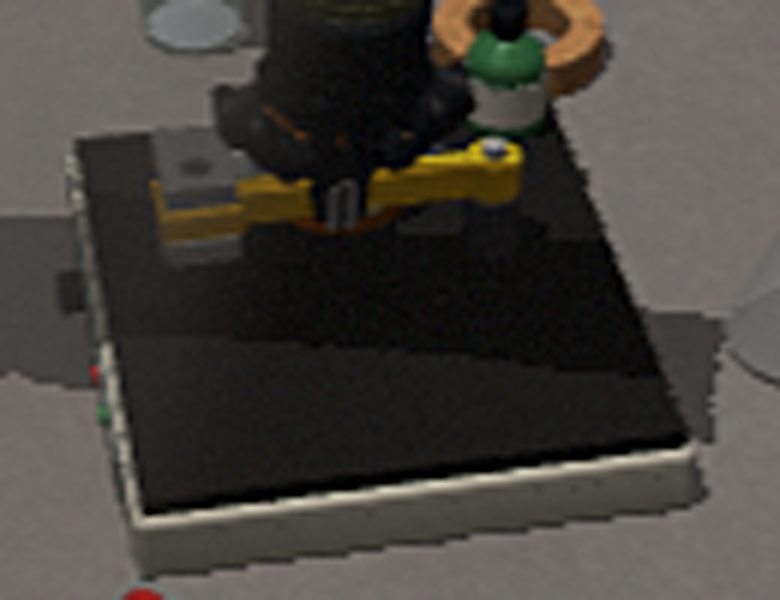

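Gate is nearly in the fork (eye between lugs at crop ~(195,215)). Push on to the end stop.

```bash
python3 -m inch '[[[0,0,0],[0.5,2,0],1],[[0,0,0],[0.5,3,0],1],[[0,0,0],[0.5,3,0],1]]';python3 -m inch '[[[0,0,0],[0.5,2,0],1],[[0,0,0],[0.5,3,0],1],[[0,0,0],[0.5,3,0],1]]';  python3 - <<'E'
from h import *
h=np.array([.6219,.084,0])
o=readout.get_obs()['position'];q=o-h;print(q@ex,q@ey)
E
```

```text
clock: 21.85
position: [0.5405, 0.0607, 0.0693]
ee_rot: [0.043, 0.706, 0.139, 0.693]
ft_force: [0.4, -4.4, -1.8]
grip_width: 0.0
clock: 22.22
position: [0.5405, 0.0608, 0.0693]
ee_rot: [0.043, 0.706, 0.137, 0.693]
ft_force: [0.9, -10.3, -1.4]
grip_width: -0.002
-0.08382658873350679 -0.011316333826190392
```

```bash
python3 -m inch '[[[0,0,0],[0,-10,0],1],[[0,0,0],[-20,-50,0],1],[[0,0,-5],[-60,-90,0],0.7],[[0,0,-10],[-120,-130,0],0.5],[[0,0,-15],[-180,-150,0],0.3],[[0,0,-15],[-200,-160,0],0.3],[[0,0,-15],[-200,-160,0],0.3],[[0,0,-15],[-200,-160,0],0.3]]'; python3 - <<'E'
from h import *
a=shot('side','s18');b=shot('top','t18')
cv2.imwrite('pics/s18z.png',cv2.resize(a['pixels'][145:245,180:310,::-1],None,fx=6,fy=6,interpolation=cv2.INTER_CUBIC))
cv2.imwrite('pics/s18p.png',cv2.resize(a['pixels'][230:384,160:330,::-1],None,fx=4,fy=4,interpolation=cv2.INTER_CUBIC))
to([.518,-.358,.25],ex)
E
```

```text
clock: 23.22
position: [0.5678, -0.1416, 0.2212]
ee_rot: [-0.049, 0.706, 0.046, 0.705]
ft_force: [-0.8, 0.1, -0.6]
grip_width: 0.699
t 23.325 pos [ 0.5676 -0.1415  0.221 ] F [-0.1087  0.6125 -0.1673] w 0.696949065846776
axes x,y,z: [[-0.003, -0.005, -1.0], [-0.135, 0.991, -0.005], [0.991, 0.135, -0.003]]
shift mm [ -27.7 -208.   -78.5]
turn deg [-0.4 -0.2  0.3]
turn deg [179.6   0.5   0.3]
```

View pics/s18.png

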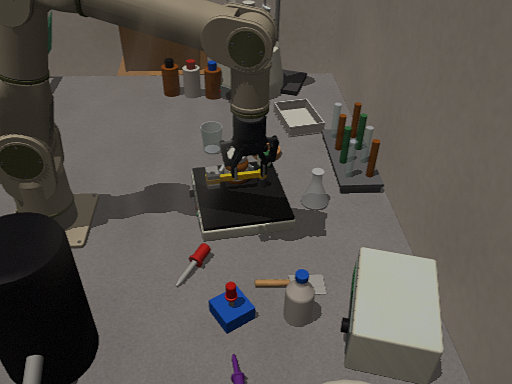

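View pics/s18p.png

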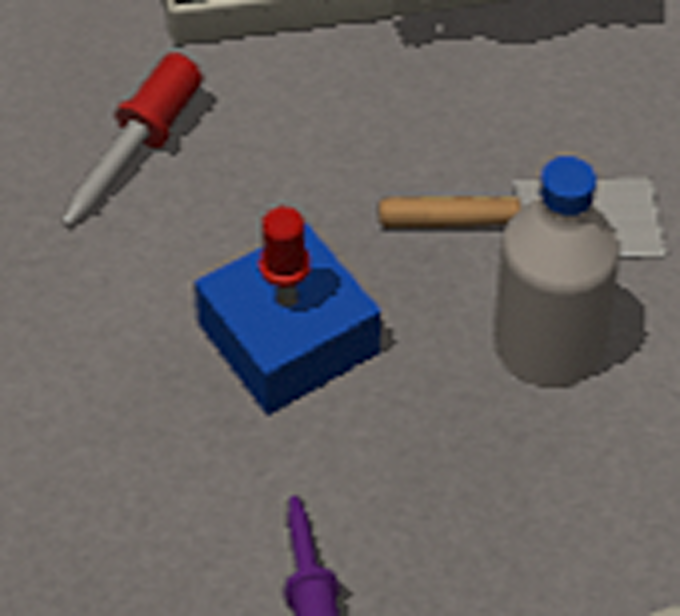

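View pics/t18.png

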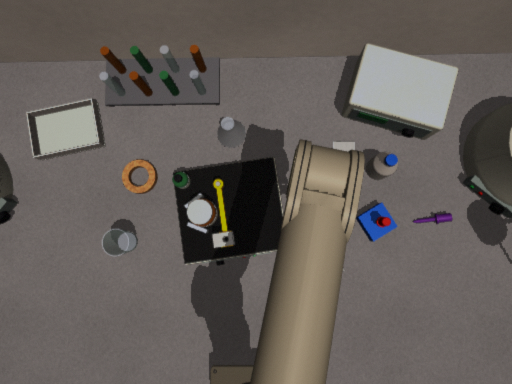

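```bash
python3 - <<'E'
from h import *
a=load('s18');b=load('t18')
cv2.imwrite('pics/t18p.png',cv2.resize(b['pixels'][195:245,350:410,::-1],None,fx=12,fy=12,interpolation=cv2.INTER_CUBIC))
S=lambda x,y:((x+.5)/4-.5+160,(y+.5)/4-.5+230)
s=S(284,219)
print('side@.112',onz(a,*s,.112),'flange side@.0725',onz(a,*S(284,268),.0725),proj(b,onz(a,*s,.112)))
for t in('t18',):
    b=load(t);hsv=cv2.cvtColor(b['pixels'],cv2.COLOR_RGB2HSV).astype(int)
    m=(((hsv[...,0]<8)|(hsv[...,0]>172))&(hsv[...,1]>140)&(hsv[...,2]>40)).astype(np.uint8)
    n,l,st,ce=cv2.connectedComponentsWithStats(m)
    for i in range(1,n):
        if st[i,4]>30: print(st[i],ce[i],'@.112',onz(b,*ce[i],.112),'@.09',onz(b,*ce[i],.09))
E
```

```text
side@.112 [ 0.5158 -0.3634  0.112 ] flange side@.0725 [ 0.5151 -0.366   0.0725] [385.9657 221.1912]
[376 217  14  10  90] [383.     221.2444] @.112 [ 0.5157 -0.3556  0.112 ] @.09 [ 0.5163 -0.3616  0.09  ]
```

View pics/t18p.png

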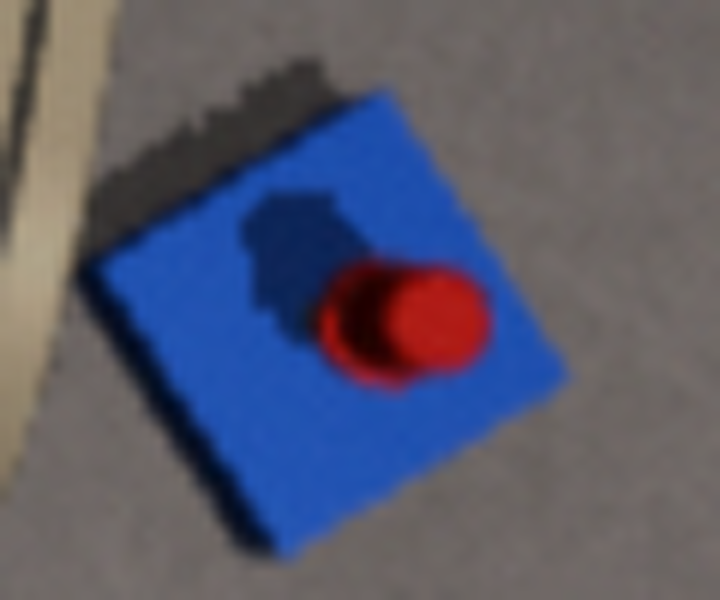

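View pics/s18z.png

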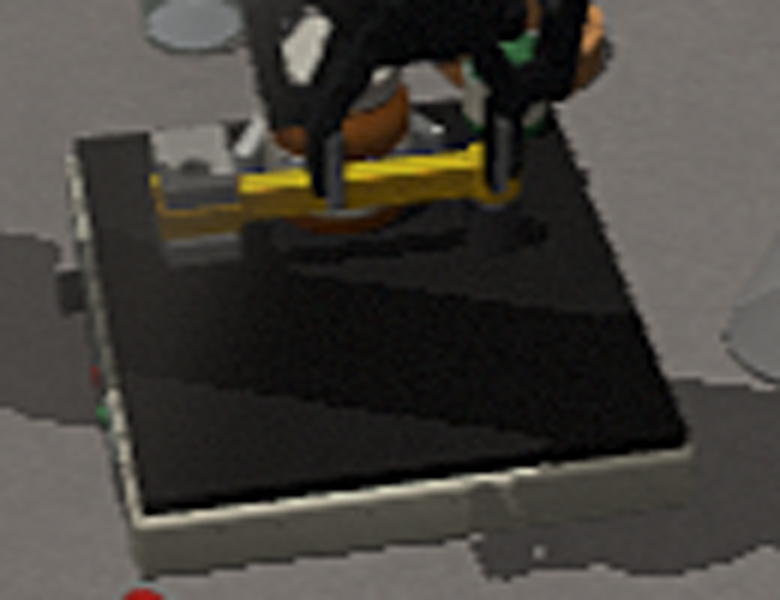

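```bash
python3 - <<'E'
from h import *
to([.5157,-.3637,.10],ex)
E
python3 -m inch '[[[0,0,0],[0,-50,-20],0.5],[[0,0,0],[0,-100,-40],0.5],[[0,0,0],[0,-150,-60],0.5],[[0,0,0],[20,-195,-75],0.5],[[0,0,0],[60,-213,-82],0.5],[[0,0,0],[100,-213,-82],0.5],[[0,0,0],[120,-213,-82],0.5],[[0,0,0],[120,-213,-82],0.5]]'; python3 - <<'E'
from h import *
a=shot('side','s19');b=shot('top','t19')
cv2.imwrite('pics/s19p.png',cv2.resize(a['pixels'][230:384,160:330,::-1],None,fx=4,fy=4,interpolation=cv2.INTER_CUBIC))
to([.5157,-.3637,.06],ex)
E
```

```text
t 23.325 pos [ 0.5676 -0.1415  0.221 ] F [-0.1087  0.6125 -0.1673] w 0.696949065846776
axes x,y,z: [[-0.003, -0.005, -1.0], [-0.135, 0.991, -0.005], [0.991, 0.135, -0.003]]
shift mm [ 122.3 -212.6  -81. ]
turn deg [-0.4 -0.2  0.3]
turn deg [179.6   0.5   0.3]
clock: 24.32
position: [0.5145, -0.363, 0.1009]
ee_rot: [-0.049, 0.707, 0.047, 0.704]
ft_force: [-0.1, 0.2, 0.2]
grip_width: 0.501
t 24.425 pos [ 0.5157 -0.3641  0.1036] F [ 0.4203  0.4504 -0.5216] w 0.49718952819614487
axes x,y,z: [[-0.001, -0.006, -1.0], [-0.136, 0.991, -0.006], [0.991, 0.136, -0.002]]
shift mm [43.6  0.7  0.1]
turn deg [-0.4 -0.1  0.3]
turn deg [179.6   0.5   0.2]
```

View pics/s19p.png

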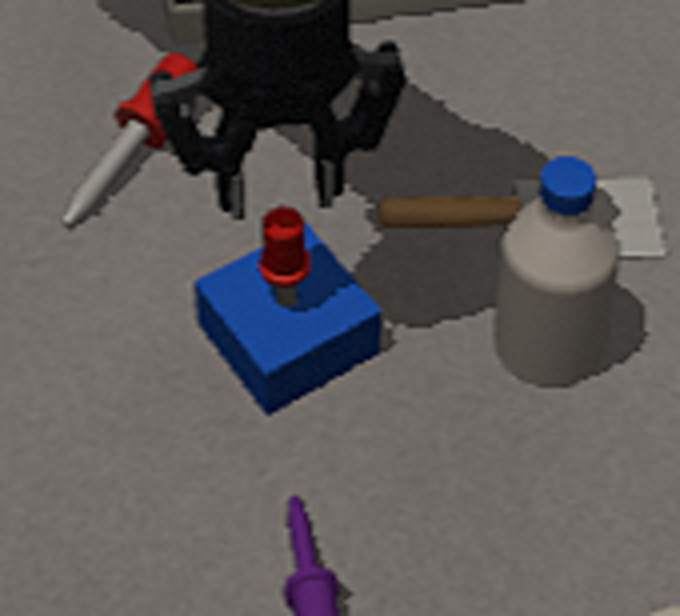

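```bash
python3 - <<'E'
from h import *
a=load('s19')
for x,y in((236,215),(328,203)):
    o,d=ray(a,(x+.5)/4-.5+160,(y+.5)/4-.5+230);print(o+d*(-.374-o[1])/d[1])
E
python3 -m inch '[[[0,0,0],[15,1,0],0.5],[[0,0,0],[30,1,0],0.5],[[0,0,0],[42,1,0],0.5],[[0,0,0],[42,1,0],0.5]]'; python3 - <<'E'
from h import *
a=shot('side','s20')
cv2.imwrite('pics/s20p.png',cv2.resize(a['pixels'][230:384,160:330,::-1],None,fx=4,fy=4,interpolation=cv2.INTER_CUBIC))
to([.5157,-.3637,.06],ex)
E
```

```text
[ 0.4893 -0.374   0.1293]
[ 0.5402 -0.374   0.1363]
clock: 24.92
position: [0.5147, -0.363, 0.0601]
ee_rot: [-0.05, 0.707, 0.046, 0.704]
ft_force: [0.9, -0.5, 0.3]
grip_width: 0.5
t 24.975 pos [ 0.5152 -0.3633  0.061 ] F [0.5746 0.8888 0.0619] w 0.49946950616471236
axes x,y,z: [[-0.002, -0.006, -1.0], [-0.136, 0.991, -0.005], [0.991, 0.136, -0.003]]
shift mm [ 1.  -0.4  0.5]
turn deg [-0.4 -0.2  0.3]
turn deg [179.6   0.5   0.3]
```

View pics/s20p.png

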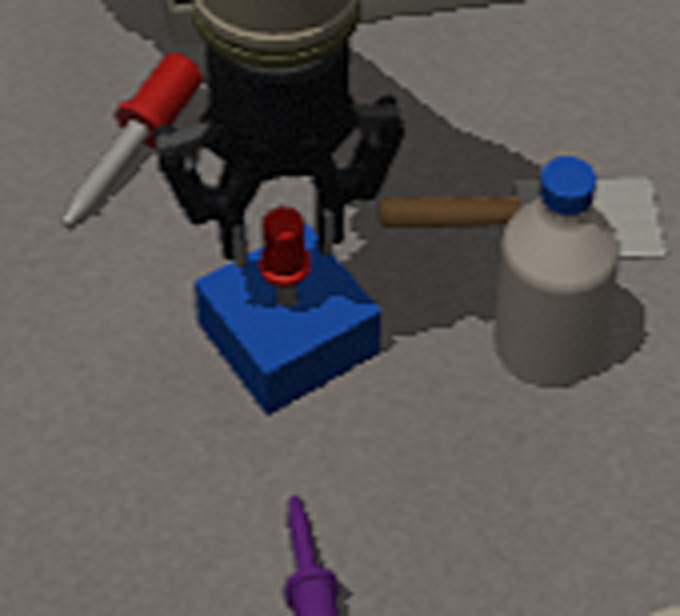

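```bash
python3 -m inch '[[[0,0,0],[5,0,0],0.5],[[0,0,0],[5,0,0],0.8],[[0,0,0],[5,0,0],1],[[0,0,0],[5,0,0],1],[[0,0,0],[5,0,0],1],[[0,0,0],[5,0,0],1]]' 50; python3 - <<'E'
from h import *
a=shot('side','s21')
cv2.imwrite('pics/s21p.png',cv2.resize(a['pixels'][230:384,160:330,::-1],None,fx=4,fy=4,interpolation=cv2.INTER_CUBIC))
print(readout.get_obs())
E
```

```text
clock: 25.72
position: [0.5154, -0.3632, 0.0561]
ee_rot: [-0.05, 0.706, 0.046, 0.705]
ft_force: [1.5, 1.7, -0.2]
grip_width: 0.267
{'clock': 25.775, 'joint_pos': array([ 0.237 ,  0.4832,  0.3902,  1.6338, -0.197 ,  1.0628,  0.819 ]), 'joint_velocities': array([ 0.0007,  0.0014,  0.0007,  0.0006, -0.001 , -0.0015,  0.0018]), 'tau': array([  1.3589, -63.6174,   9.6474, -33.8224,   0.7867,   0.228 ,
         0.0005]), 'position': array([ 0.5155, -0.3632,  0.0562]), 'ee_rot': array([-0.0501,  0.7063,  0.0462,  0.7047]), 'ft_force': array([1.7517, 1.3288, 0.5543]), 'torque': array([ 0.369 , -0.5066, -0.0488]), 'grip_width': 0.2632889144911419}
```

View pics/s21p.png

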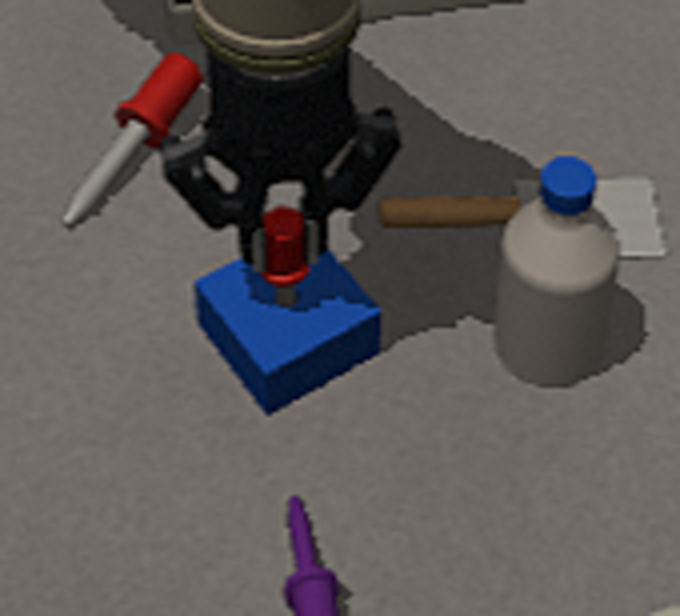

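```bash
python3 -m inch '[[[0,0,0],[-10,0,0],1],[[0,0,0],[-25,0,0],1],[[0,0,0],[-45,0,0],1],[[0,0,0],[-90,0,0],1],[[0,0,0],[-140,0,0],1],[[0,0,0],[-160,0,0],1],[[0,0,0],[-160,0,0],1]]'; python3 - <<'E'
from h import *
to([.4727,.0618,.21],ex)
a=shot('side','s22')
cv2.imwrite('pics/s22p.png',cv2.resize(a['pixels'][180:334,160:330,::-1],None,fx=4,fy=4,interpolation=cv2.INTER_CUBIC))
E
```

```text
clock: 26.65
position: [0.5162, -0.3632, 0.219]
ee_rot: [-0.051, 0.705, 0.045, 0.706]
ft_force: [0.0, 0.6, -2.7]
grip_width: 0.265
t 26.65 pos [ 0.5162 -0.3632  0.219 ] F [ 0.0142  0.5712 -2.6782] w 0.2647820784585839
axes x,y,z: [[0.002, -0.008, -1.0], [-0.135, 0.991, -0.008], [0.991, 0.135, 0.001]]
shift mm [  5.7 427.1  14.4]
turn deg [-0.4  0.   0.5]
turn deg [179.6   0.7  -0.1]
```

View pics/s22p.png

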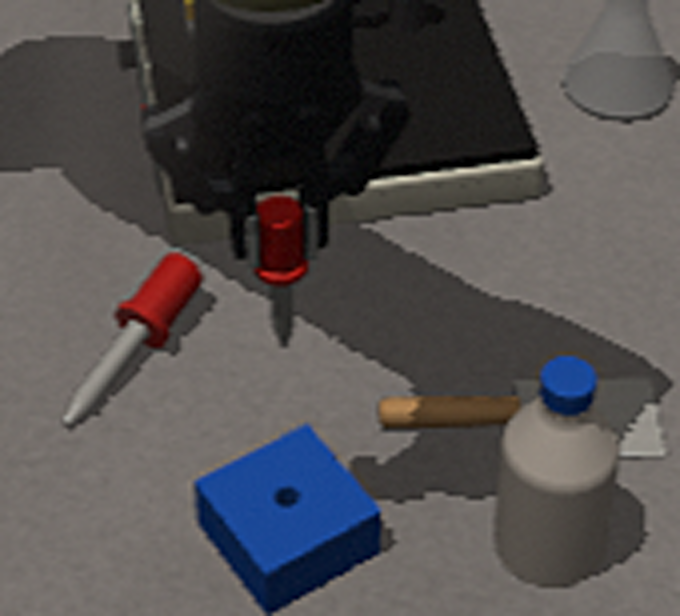

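```bash
python3 -m inch '[[[0,0,0],[0,35,2],1],[[0,0,0],[0,80,4],1],[[0,0,0],[0,130,5],1],[[0,0,0],[0,180,7],1],[[0,0,0],[0,230,8],1],[[0,0,0],[0,280,10],1],[[0,0,0],[0,330,11],1],[[0,0,0],[0,375,13],1],[[0,0,0],[2,410,14],1],[[0,0,0],[2,427,14],1]]'; python3 -m inch '[[[0,0,0],[0,0,0],1],[[0,0,0],[0,0,0],1]]'; python3 - <<'E'
from h import *
to([.4727,.0618,.20],ex)
a=shot('side','s23');b=shot('top','t23')
cv2.imwrite('pics/s23z.png',cv2.resize(a['pixels'][115:215,180:310,::-1],None,fx=6,fy=6,interpolation=cv2.INTER_CUBIC))
cv2.imwrite('pics/t23z.png',cv2.resize(b['pixels'][150:270,165:295,::-1],None,fx=5,fy=5,interpolation=cv2.INTER_CUBIC))
E
```

```text
clock: 27.95
position: [0.4706, 0.0638, 0.2112]
ee_rot: [-0.051, 0.707, 0.046, 0.704]
ft_force: [1.1, 0.3, -1.7]
grip_width: 0.269
clock: 28.2
position: [0.4706, 0.0622, 0.2108]
ee_rot: [-0.051, 0.707, 0.046, 0.704]
ft_force: [0.5, -0.3, -0.9]
grip_width: 0.265
t 28.2 pos [0.4706 0.0622 0.2108] F [ 0.5215 -0.2717 -0.8543] w 0.26543926714619553
axes x,y,z: [[-0.004, -0.008, -1.0], [-0.136, 0.991, -0.007], [0.991, 0.136, -0.005]]
shift mm [10.8 -0.6  2. ]
turn deg [-0.4 -0.3  0.4]
turn deg [179.6   0.6   0.4]
```

View pics/s23z.png

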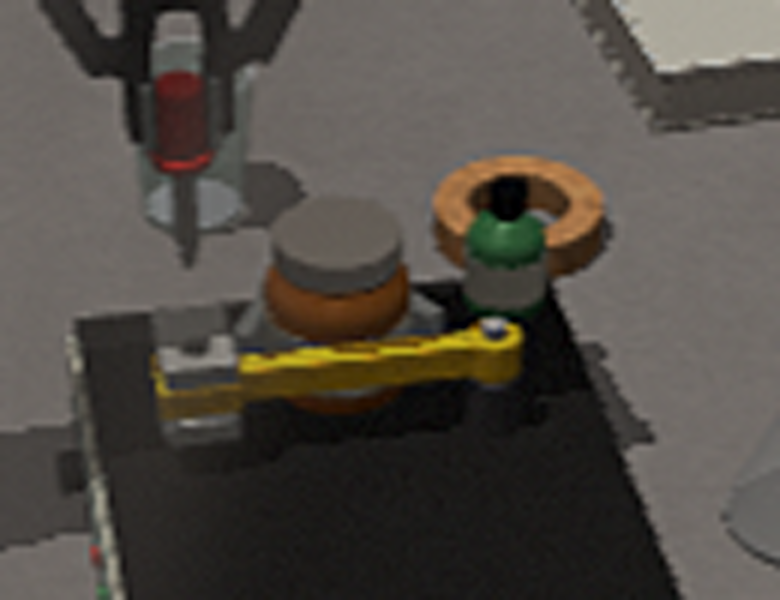

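View pics/t23z.png

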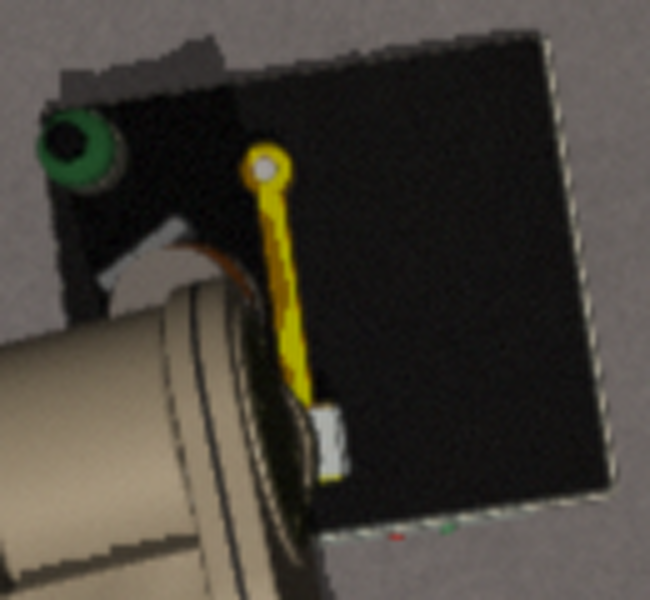

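```bash
python3 - <<'E'
from h import *
a=load('s23')
S=lambda x,y:((x+.5)/6-.5+180,(y+.5)/6-.5+115)
for n,(x,y),yy in (('tip',(189,266),.0622),('flange bottom',(184,168),.0622),('knobtop',(180,80),.0622)):
    o,d=ray(a,*S(x,y));print(n,o+d*(yy-o[1])/d[1])
hole=np.array([.4727,.0618,.118])
o=np.array([.4706,.0622,.2108])
for z in(.163,.225,.267): print(z,(proj(a,[o[0],o[1],z])-[180,115]+.5)*6-.5)
print('hole',(proj(a,hole)-[180,115]+.5)*6-.5)
E
```

```text
tip [0.4709 0.0622 0.165 ]
flange bottom [0.4709 0.0622 0.2202]
knobtop [0.4711 0.0622 0.2674]
0.163 [188.5331 269.4466]
0.225 [182.887  159.2445]
0.267 [178.8694  80.8281]
hole [196.7297 345.9356]
```

```bash
python3 -m inch '[[[0,0,0],[5,-1,2],1],[[0,0,0],[20,-1,2],1],[[0,0,0],[35,-1,2],1],[[0,0,0],[43,-1,2],1],[[0,0,0],[43,-1,2],1]]'; python3 - <<'E'
from h import *
to([.4727,.0618,.104],ex)
a=shot('side','s24')
cv2.imwrite('pics/s24z.png',cv2.resize(a['pixels'][125:205,190:290,::-1],None,fx=8,fy=7,interpolation=cv2.INTER_CUBIC))
E
```

```text
clock: 28.92
position: [0.4723, 0.0612, 0.1673]
ee_rot: [-0.051, 0.707, 0.046, 0.704]
ft_force: [0.4, 0.4, -0.4]
grip_width: 0.266
t 28.925 pos [0.4723 0.0612 0.1673] F [ 0.4285  0.3792 -0.4329] w 0.2662195179080535
axes x,y,z: [[-0.004, -0.008, -1.0], [-0.136, 0.991, -0.007], [0.991, 0.136, -0.005]]
shift mm [63.3  1.   0.8]
turn deg [-0.4 -0.3  0.4]
turn deg [179.6   0.6   0.5]
```

View pics/s24z.png

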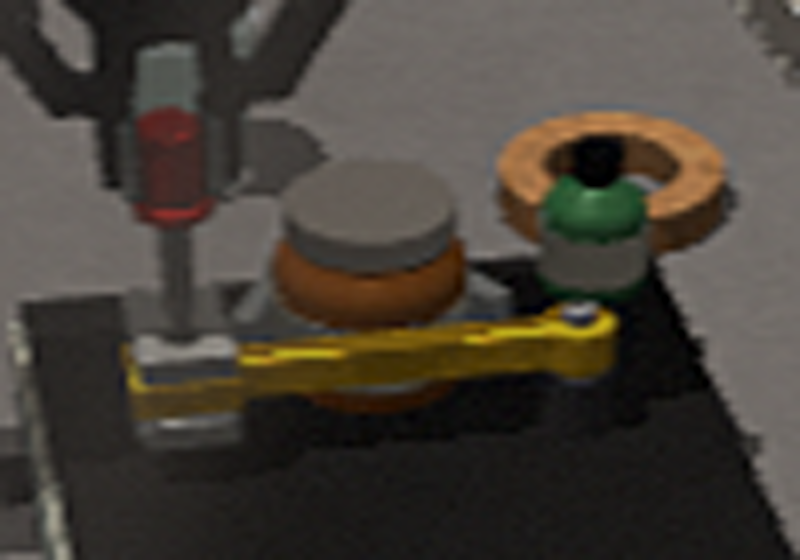

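```bash
python3 -m inch '[[[0,0,0],[5,1,0.5],1],[[0,0,0],[10,1,0.5],1],[[0,0,0],[15,1,0.5],1],[[0,0,0],[15,1,0.5],1]]'; python3 -m inch '[[[0,0,0],[5,0,0],1],[[0,0,0],[10,0,0],1],[[0,0,0],[15,0,0],1],[[0,0,0],[15,0,0],1]]'; python3 - <<'E'
from h import *
to([.4727,.0618,.104],ex)
E
```

```text
clock: 29.48
position: [0.4727, 0.0618, 0.1524]
ee_rot: [-0.051, 0.707, 0.045, 0.704]
ft_force: [-1.4, -2.0, -1.7]
grip_width: 0.266
clock: 29.98
position: [0.4723, 0.0616, 0.1368]
ee_rot: [-0.051, 0.708, 0.045, 0.703]
ft_force: [-0.1, -1.6, -2.7]
grip_width: 0.267
t 29.975 pos [0.4723 0.0616 0.1368] F [-0.087  -1.6329 -2.7021] w 0.26678443746102415
axes x,y,z: [[-0.005, -0.008, -1.0], [-0.135, 0.991, -0.007], [0.991, 0.135, -0.006]]
shift mm [32.8  0.4  0.6]
turn deg [-0.4 -0.4  0.4]
turn deg [179.6   0.7   0.6]
```

```bash
python3 -m inch '[[[0,0,0],[5,0,0],1],[[0,0,0],[10,0,0],1],[[0,0,0],[15,0,0],1],[[0,0,0],[15,0,0],1]]'; python3 -m inch '[[[0,0,0],[5,0,0],1],[[0,0,0],[10,0,0],1],[[0,0,0],[13,0,0],1],[[0,0,0],[13,0,0],1]]'; python3 - <<'E'
from h import *
to([.4727,.0618,.104],ex)
a=shot('side','s25')
cv2.imwrite('pics/s25z.png',cv2.resize(a['pixels'][125:205,190:290,::-1],None,fx=8,fy=7,interpolation=cv2.INTER_CUBIC))
E
```

```text
clock: 30.48
position: [0.472, 0.0617, 0.1213]
ee_rot: [-0.051, 0.708, 0.045, 0.703]
ft_force: [-0.2, -0.9, -1.9]
grip_width: 0.263
clock: 30.98
position: [0.4717, 0.0615, 0.1079]
ee_rot: [-0.051, 0.708, 0.045, 0.703]
ft_force: [0.2, -1.8, -1.5]
grip_width: 0.268
t 30.975 pos [0.4717 0.0615 0.1079] F [ 0.2223 -1.8461 -1.5171] w 0.26757403604496216
axes x,y,z: [[-0.006, -0.008, -1.0], [-0.135, 0.991, -0.007], [0.991, 0.135, -0.007]]
shift mm [3.9 0.2 1. ]
turn deg [-0.4 -0.4  0.4]
turn deg [179.6   0.7   0.7]
```

View pics/s25z.png

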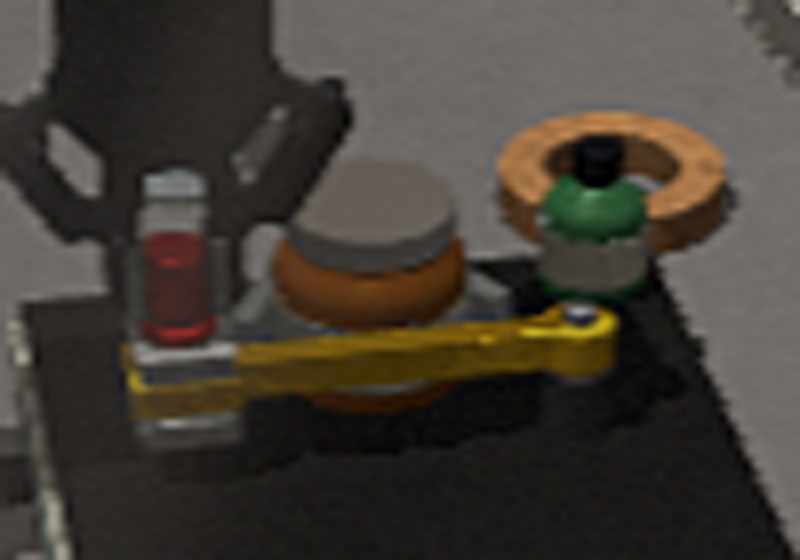

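```bash
python3 -m inch '[[[0,0,0],[2,0,0.5],1],[[0,0,0],[4,0,0.5],1],[[0,0,0],[4,0,0.5],1]]'; python3 -m inch '[[[0,0,0],[1,0,0],1],[[0,0,0],[2,0,0],1],[[0,0,0],[2,0,0],1]]'
```

```text
clock: 31.4
position: [0.4724, 0.0616, 0.1044]
ee_rot: [-0.051, 0.708, 0.045, 0.703]
ft_force: [-2.6, -2.7, 4.6]
grip_width: 0.265
clock: 31.78
position: [0.4729, 0.0619, 0.104]
ee_rot: [-0.051, 0.707, 0.046, 0.704]
ft_force: [-5.9, -1.4, 17.9]
grip_width: 0.267
```

```bash
python3 -m inch '[[[0,0,0],[0,0,0],0.65],[[0,0,0],[0,0,0],0.5],[[0,0,0],[0,0,0],0.5],[[0,0,0],[0,0,0],0.5]]'; python3 -m inch '[[[0,0,0],[-10,0,0],0.5],[[0,0,0],[-30,0,0],0.5],[[0,0,0],[-70,0,0],0.5],[[0,0,0],[-120,0,0],0.5],[[0,0,0],[-130,-50,0],0.5],[[0,0,0],[-130,-110,0],0.5],[[0,0,0],[-130,-170,0],0.5],[[0,0,0],[-130,-230,0],0.5],[[0,0,0],[-130,-250,0],0.5],[[0,0,0],[-130,-250,0],0.5]]'; python3 - <<'E'
from h import *
a=shot('side','s26');b=shot('top','t26')
cv2.imwrite('pics/s26z.png',cv2.resize(a['pixels'][125:205,190:290,::-1],None,fx=8,fy=7,interpolation=cv2.INTER_CUBIC))
cv2.imwrite('pics/t26z.png',cv2.resize(b['pixels'][150:270,165:295,::-1],None,fx=5,fy=5,interpolation=cv2.INTER_CUBIC))
hsv=cv2.cvtColor(b['pixels'],cv2.COLOR_RGB2HSV).astype(int);P=cloud(b);bay=np.array([.5444,.128,0])
m=((hsv[...,1]<45)&(hsv[...,2]>130)&(P[...,2]>.13)&(P[...,2]<.15)).astype(np.uint8)
n,l,st,ce=cv2.connectedComponentsWithStats(m)
for i in range(1,n):
    if 200<st[i,4]<900:
        c=onz(b,*ce[i],.14);print(st[i],c,'rel bay',(c-bay)@ex,(c-bay)@ey)
q=P[(P[...,2]>.13)&(abs(P[...,0]-.4727)<.02)&(abs(P[...,1]-.0618)<.02)];print('knob top z',q[:,2].max() if len(q) else None)
print(readout.get_obs()['ft_force'])
E
```

```text
clock: 32.28
position: [0.4728, 0.0619, 0.1038]
ee_rot: [-0.051, 0.707, 0.046, 0.704]
ft_force: [-0.2, 0.5, -0.1]
grip_width: 0.5
clock: 33.52
position: [0.5071, -0.1865, 0.2359]
ee_rot: [-0.05, 0.707, 0.044, 0.704]
ft_force: [0.1, 0.7, -1.0]
grip_width: 0.499
[187 200  25  24 478] [0.5441 0.1273 0.14  ] rel bay -0.0003676538075306987 -0.0006434532021366475
knob top z 0.1654670113127844
[-0.0733 -0.5481 -0.0538]
```

View pics/s26z.png

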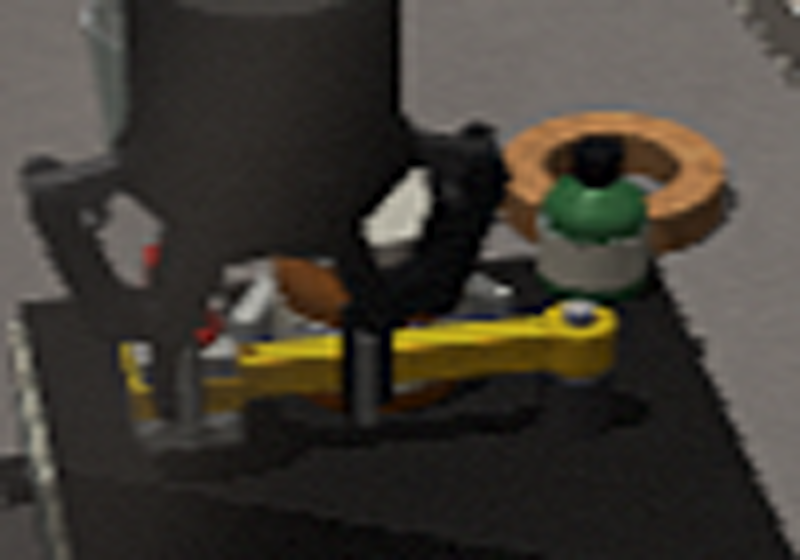

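View pics/t26z.png

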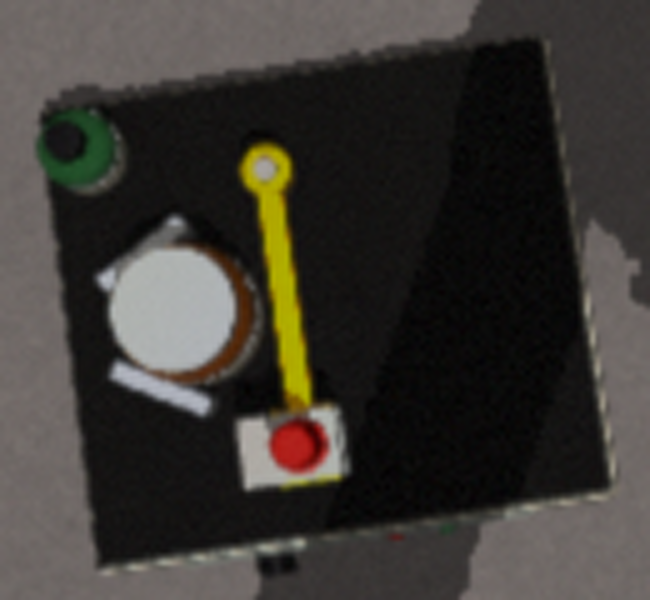

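View pics/s26.png

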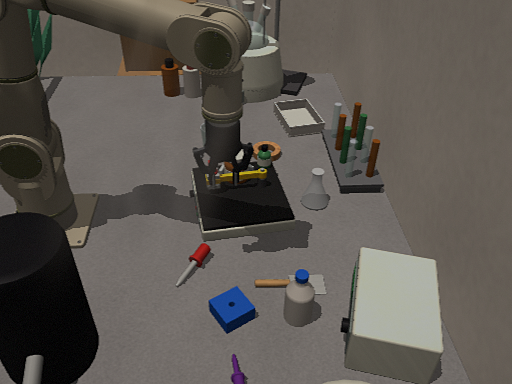

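```bash
python3 -m inch '[[[0,0,0],[0,-50,0],0.5],[[0,0,0],[0,-100,30],0.5],[[0,0,0],[0,-150,60],0.5],[[0,0,0],[0,-200,60],0.5],[[0,0,0],[0,-200,60],0.5],[[0,0,0],[0,-200,60],0.5]]'; python3 - <<'E'
from h import *
a=shot('side','s27');b=shot('top','t27')
cv2.imwrite('pics/s27z.png',cv2.resize(a['pixels'][125:205,190:290,::-1],None,fx=8,fy=7,interpolation=cv2.INTER_CUBIC))
P=cloud(b)
q=P[(P[...,2]>.13)&(abs(P[...,0]-.4727)<.008)&(abs(P[...,1]-.0618)<.008)];print('knob top z',np.median(q[:,2]),len(q))
S=lambda x,y:((x+.5)/6-.5+180,(y+.5)/6-.5+145)
T=lambda x,y:((x+.5)/5-.5+165,(y+.5)/5-.5+150)
print('expected knob top px side',(proj(a,[.4727,.0618,.16])-[190,125]+.5)*[8,7]-.5,'top',(proj(b,[.4727,.0618,.16])-[165,150]+.5)*5-.5)
E
```

```text
clock: 34.38
position: [0.5949, -0.372, 0.2365]
ee_rot: [-0.051, 0.707, 0.047, 0.704]
ft_force: [0.4, 0.1, 0.0]
grip_width: 0.501
knob top z 0.16011241901218 45
expected knob top px side [177.7369 250.9045] top [292.5817 447.0657]
```

View pics/s27z.png

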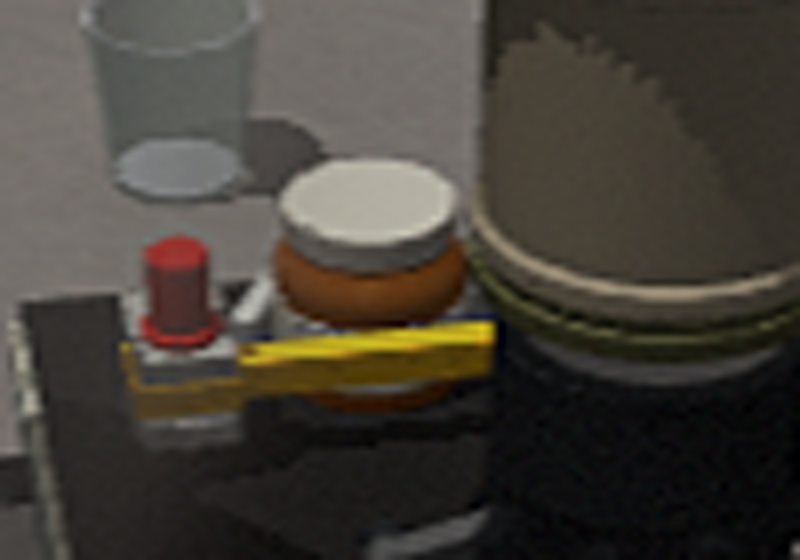

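View pics/t27.png

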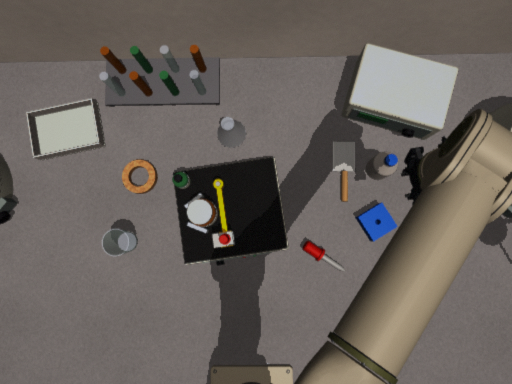

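```bash
python3 - <<'E'
from workcell import manip
print(manip.hand_in())
E
```

```text
the job is handed in; nothing more can be done
None
```

The job is done and handed in at about 34.5 s. The jar is in the V stop, the gate is closed with its eye in the fork, and the smaller red-knobbed pin is fully in. The gripper is open and clear of everything.

**Last checks**
- **Jar:** it stands upright with its centre within about 0.7 mm of the bay point I worked out. In the final seating push it held still against 12 N.
- **Gate:** it held still against its end stop at 10 N.
- **Pin:** its knob top measures 160.1 mm above the table, against 160 mm expected when fully in. The flange sits on the fork.
- **Bystanders:** in the last pictures the bottles, beaker, flask, cork ring and spatula were where they started.

**What disagreed or went less cleanly**
- **Finger length:** with the gripper shut, the fingers seem to end about 22 mm short of the stated TCP.
    - My first jar pushes therefore landed high and the cap shifted about 2 mm under load. That may have been a slight tilt, and it settled back when I released. I then seated the jar with a more tilted tool, so that only the fingertip pressed on it.
    - On the first gate swing the finger dragged along the top of the bar at about 8 N. I repositioned and closed it from outside.
- **Wrist limit:** one turn the wrong way took the last joint to -2.594 rad, against its limit of -2.6. I turned it back.
- **Decoy pins:** the larger red pin and the purple pin, both unlisted, fell over at about 2–3.5 s and lie on the table. The red one has since rolled a little. The arm was not near them in the pictures, but I did not establish why they fell.

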